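# Set the angle plate on its keyed gauge blocks and load the blank

### The job

Set the angle plate up for drilling the next foot. Take the drilled foot off the plate and lay it in the empty half of the parts tray; raise the hinged plate until its catch holds it up; take every low gauge block out of the cradle, lifting each straight up so that the tall key bars between them stay standing in their places, and stack them all squarely on the landing pad, long side across the base. Then press the trip lever right down so that the plate comes down and rests on the stack, and lay the foot blank flat on the tilted plate, in the middle of its width with a short end up against the stop rail; leave the tape roll alone.

Things in the scene. Friction and masses are not known exactly. Their poses are not given: they have to be found in the camera images.
- angle_plate: The angle (sine) plate: a grey cast base 110 x 200 x 16 mm, fixed to the table, with a hinged steel plate on it. Origin: centre of the base's underside. Its +y axis points along the base to the hinge end, -y to the pad end, z up. The hinge axis is parallel to x, at y +80, z 31 mm.
- tilt_plate (a joint): Angle of the hinged plate, rad: 0 flat, grows as its -y end is raised, stop at 1.32. Raised past 1.27 a pawl catches it: let go, it stays standing near 1.20, the pad free. Freed by the trip, it comes down in 1 to 2 s, damped. 0.7 kg; about 4 N lifts it at the bar. 100 mm wide, 11 thick, 148 long from the hinge; its top face is 19 mm above the hinge plane. On a stack h mm high: asin(h/135).
- plate_hinge (a point): Point on the hinge axis, in the middle of the plate's width. It turns with the plate: its x axis is the hinge axis (base +x), its -y axis points along the plate away from the hinge, z is the plate's normal.
- plate_bar (a point): Middle of the round lifting bar at the plate's free end: 10 mm thick, parallel to the hinge axis, 70 mm long between two arms, 182 mm from the hinge along the plate and 13.5 mm above the hinge plane, with a 29 mm opening between bar and plate edge. The bar can turn between the fingers. Axes as plate_hinge.
- plate_seat (a point): Point on the plate's top face, 60 mm from the hinge, mid-width: where the centre of the foot blank's underside is when the blank touches the stop rail. The rail, 8 x 8 mm, crosses the whole plate, its face 20 mm from the hinge. Axes as plate_hinge: +y points along the plate to the rail (downhill when tilted), z is the plate's normal.
- stack_pad (a point): Centre of the top of the raised landing pad, 74 (x) by 50 (y) mm, 22 mm above the table, where the blocks are stacked, long side along x. Axes parallel to the base's. The roller under the plate (radius 9 mm, 135 mm from the hinge) comes down on the stack.
- trip (a joint): Turn of the sprung trip lever, rad: 0 at rest, 0.25 at the end of its stroke; it springs back when let go. Pressed beyond about 0.2 it frees the standing plate. It takes about 2 N to start and 5 N at the end of the stroke.
- trip_pad (a point): Middle of the top of the trip lever's round black thumb pad, 24 mm across, 105 mm to the -x side of the base's middle line, about 78 mm above the table; to be pressed straight down about 10 mm. Clear of the plate's path.
- cradle: The long steel cradle, fixed to the table, that carries the row of keyed pieces: rail 46 mm wide (x), 252 mm long (y), top 14 mm above the table; wider feet only beyond the end cheeks. Origin: centre of its underside; the row runs along its y axis. At each end (y -110 and +110 mm) a fixed cheek, 48 mm high above the table, with a T key.
- key_bar_0: One of three loose tall steel key bars standing in the cradle's row, 60 x 10 x 34 mm with a full-height vertical T key on both broad sides; low blocks sit between them. Origin: centre of its underside, z up, x along its 60 mm. Stays in the row.
- key_bar_1: One of three loose tall steel key bars standing in the cradle's row, 60 x 10 x 34 mm with a full-height vertical T key on both broad sides; low blocks sit between them. Origin: centre of its underside, z up, x along its 60 mm. Stays in the row.
- key_bar_2: One of three loose tall steel key bars standing in the cradle's row, 60 x 10 x 34 mm with a full-height vertical T key on both broad sides; low blocks sit between them. Origin: centre of its underside, z up, x along its 60 mm. Stays in the row.
- block_0: A low keyed aluminium gauge block, 64 x 42 mm, 16 mm thick, 0.2 kg; all alike, 3 or 4 present. Origin: centre of its underside, x along its 64 mm, z up. Its long sides have vertical T slots, 1.5 mm clear, on the 34 mm high keys of its neighbours in the row: it comes out only straight up, by 36 mm or more. Its short end faces, 64 mm apart, overhang the rail and are free to grip.
- block_1: A low keyed aluminium gauge block, 64 x 42 mm, 16 mm thick, 0.2 kg; all alike, 3 or 4 present. Origin: centre of its underside, x along its 64 mm, z up. Its long sides have vertical T slots, 1.5 mm clear, on the 34 mm high keys of its neighbours in the row: it comes out only straight up, by 36 mm or more. Its short end faces, 64 mm apart, overhang the rail and are free to grip.
- block_2: A low keyed aluminium gauge block, 64 x 42 mm, 16 mm thick, 0.2 kg; all alike, 3 or 4 present. Origin: centre of its underside, x along its 64 mm, z up. Its long sides have vertical T slots, 1.5 mm clear, on the 34 mm high keys of its neighbours in the row: it comes out only straight up, by 36 mm or more. Its short end faces, 64 mm apart, overhang the rail and are free to grip.
- block_3: A low keyed aluminium gauge block, 64 x 42 mm, 16 mm thick, 0.2 kg; all alike, 3 or 4 present. Origin: centre of its underside, x along its 64 mm, z up. Its long sides have vertical T slots, 1.5 mm clear, on the 34 mm high keys of its neighbours in the row: it comes out only straight up, by 36 mm or more. Its short end faces, 64 mm apart, overhang the rail and are free to grip.
- drilled_foot: The drilled foot: finished aluminium part with a large bored hole in its middle, lying on the flat hinged plate at the start, clear of the pawl (at x -57 to -67 mm of the base, up to 85 mm high). 50 (x) by 80 (y) mm, 14 mm thick with a 52 mm long, 10 mm raised middle (22 mm in all), 0.2 kg. Origin: centre of its underside, z up. Grip it across its 50 mm.
- foot_blank: The foot blank: the same part (50 x 80 x 22 mm, about 0.22 kg) without the large middle hole, lying in the parts tray's far half. Origin: centre of its underside, x along its 50 mm, z up. Grip it across its 50 mm.
- tray_done (a point): Centre of the floor of the parts tray's empty half, the one nearer the robot: 104 (x) by 110 (y) mm inside, floor 3 mm above the table. The tray is a shallow steel sheet tray, 220 x 118 mm, its rim and the rib between its halves 8 mm high above the table, fixed.
- tape: Bystander: tape roll lying flat, 104 mm across, 25 mm high; origin centre of its underside.
Not all that is in view belongs to the job. Leave any orange or purple look-alike of the block_3 alone.

How it is judged:
On the way, in this order (a step that is already met when the one before it is completed fails the run):
1. the hinged plate stands up, held by its catch (value of joint tilt_plate above 1.16 rad and contact force between the fingers and tilt_plate below 0.2 N), for 0.3 s.
2. all the low blocks are stacked squarely on the landing pad while the plate stands up (value of joint tilt_plate above 1.16 rad and horizontal distance between each of block_0, block_1, block_2, block_3 and stack_pad below 0.01 m and z of each of block_0, block_1, block_2, block_3 in the frame of stack_pad below 0.054 m and angle between each of block_0, block_1, block_2, block_3's own z axis and vertical below 0.06 rad and angle between the x axis of each of block_0, block_1, block_2, block_3 and the x axis of stack_pad, either way round below 0.2 rad and linear speed of each of block_0, block_1, block_2, block_3 below 0.02 m/s), for 0.3 s.
3. the trip lever is pressed right down (value of joint trip above 0.21 rad), for 0.05 s.
4. the plate rests on the stack (horizontal distance between each of block_0, block_1, block_2, block_3 and stack_pad below 0.01 m and z of each of block_0, block_1, block_2, block_3 in the frame of stack_pad below 0.054 m and angle between each of block_0, block_1, block_2, block_3's own z axis and vertical below 0.06 rad and angle between the x axis of each of block_0, block_1, block_2, block_3 and the x axis of stack_pad, either way round below 0.2 rad and linear speed of each of block_0, block_1, block_2, block_3 below 0.02 m/s and (contact force between tilt_plate and block_0 above 0.5 N or contact force between tilt_plate and block_1 above 0.5 N or contact force between tilt_plate and block_2 above 0.5 N or contact force between tilt_plate and block_3 above 0.5 N) and value of joint tilt_plate below 0.6 rad and velocity of joint tilt_plate between -0.05 and 0.05 rad/s), for 0.3 s.
At the end, for the whole second after the job is handed in: All blocks square on the pad (10 mm, 0.2 rad), the plate at rest on them; the blank flat and still on the plate, square (0.12 rad), within 12 mm of mid-width and 5 mm of touching the rail; the drilled foot flat in the tray's empty half (within 40 mm of its centre) (all of step 4 and x of foot_blank in the frame of plate_seat between -0.012 and 0.012 m and y of foot_blank in the frame of plate_seat between -0.005 and 0.004 m and z of foot_blank in the frame of plate_seat between -0.003 and 0.004 m and angle between the z axis of foot_blank and the z axis of plate_seat, either way round below 0.08 rad and angle between the x axis of foot_blank and the x axis of plate_seat, either way round below 0.12 rad and linear speed of each of foot_blank, drilled_foot below 0.02 m/s and horizontal distance between drilled_foot and tray_done below 0.04 m and z of drilled_foot in the frame of tray_done below 0.004 m and angle between drilled_foot's own z axis and vertical below 0.08 rad).
It fails at once if a key bar is dragged out of its place in the row (20 mm) or knocked over (distance of key_bar_0 from where it was at the start of the episode above 0.02 m or angle between key_bar_0's own z axis and vertical above 0.5 rad).
It fails at once if a key bar is dragged out of its place in the row (20 mm) or knocked over (distance of key_bar_1 from where it was at the start of the episode above 0.02 m or angle between key_bar_1's own z axis and vertical above 0.5 rad).
It fails at once if a key bar is dragged out of its place in the row (20 mm) or knocked over (distance of key_bar_2 from where it was at the start of the episode above 0.02 m or angle between key_bar_2's own z axis and vertical above 0.5 rad).
It fails at once if the tape roll is moved by 20 mm (distance of tape from where it was at the start of the episode above 0.02 m).
Of block_0, block_1, block_2, block_3 only 3 to 4 are there at a start; the rules pass over those that are not, and their reading is None.
At some moment in a run one of foot_blank may be knocked a few centimetres aside while the robot is not near it.
Once in a run the grip may slacken for a moment while it holds something.
It also fails if it takes over 192 s, if anything falls off the work surface, if the arm or the gripper's body presses on something with over 40 N, if the wrist force passes 120 N, or if a joint passes its speed limit or range.

### The arm

A 6-joint arm with a two-finger parallel gripper is mounted at the origin on a cart in front of the work surface, level with it; the furniture and walls round the work are solid. World frame = base frame: x ahead of the robot, y to its left, z up, the work surface at z = 0. Lengths are in m, angles in rad, forces in N, time in s.
With the tool pointing down it reaches from about 0.425 to 0.95 m from the base axis. Payload 3.5 kg.
Tool frame: the origin (TCP) lies midway between the tips of the shut fingers; the grasp point (between the pads) lies 19 mm behind it (ctrl.hold_point_z is the distance from the TCP to the grasp point, in m); z points along the fingers, y is the line along which they close (so a half turn about z gives the same grasp; the last joint's range is limited). The gripper opens to 85 mm and grips with 20 to 120 N. Pads are 22 mm wide; open, the fingers measure 114 mm over their backs; the gripper's body (76 mm by 85 mm) begins 54 mm behind the grasp point. The pads swing forward as they close: fully open they stand 13 mm farther back than shut.
Start: joints at [0.986, 0.286, 1.577, -0, 1.279, -0.15], TCP at [0.284, 0.612, 0.231] pointing down, gripper open.
Joint ranges: [-2.77, 2.77], [-0.9, 2.22], [0.21, 2.48], [-1.53, 4.67], [0.24, 2.81], [-2.84, 2.84]. Speed limits (rad/s): [2.79, 2.79, 3.14, 3.14, 3.14, 3.14].

### API

Orientations are given as a unit quaternion [x, y, z, w].
In Python, from plant import readout, cams, sign_off, ctrl gives the robot as it stands. The module is installed in compiled form; this text tells all that it offers.
- The arm moves only by the tool step_arm, never from a script. Its argument "increments" is a list of rows, each a list of 2 entries, a list of its own where there are three numbers: the shift along the world's x, y, z in mm, then the turn, a rotation vector about the world's x, y, z in rad. In form: [[[x, y, z], [rx, ry, rz]], ...]. A call has 1 to 8 rows; each row shifts and turns the commanded pose from where the row before left it; what a row does not reach is not made up. A row lasts 1/12 s, in which the tool goes at most 41.7 mm and 7.16 degrees, less where a joint would pass 70% of its speed; a pose out of reach is approached as far as the arm can. A call is refused whole if a number of a shift passes 41.7 or a number of a turn 0.125, either way. A call with a gripper value outside its range is refused whole. "fingers" is the opening, from -1 (shut) to 1 (fully open), set as the call begins (left out, the last holds). The fingers move at their own pace and stop on an object; "grip_force" is the grip in N (left out, the last holds). Time passes only in rows, so rows that do not move let the fingers close. It gives the time, the measured TCP pose, the force, the opening and the grip force at its end, in the units of the state.
- readout.get_state(): the state, without advancing time (a new reading comes with each control period).
- cams.read_camera(name): name is "scene" or "top" or "wrist"; returns the picture (400x640x3 uint8, red, green, blue); there is no depth.
- cams.get_calibration(name): a dict with "fx", "fy", "cx", "cy" (pixels), "eye" and "rotation" of the camera in the world; the wrist camera has in their place "T_tool_cam" (4x4, takes a point from camera to tool coordinates, whose origin is the TCP and whose axes are the flange's). Camera axes: x right, y up, looking along -z (the intrinsics and any distortion apply to the point x, -y, -z); pixel columns grow to the right and rows downward; lengths in m; the calibration is good to about 2 mm. A picture is of the moment at which its call begins: read the wrist's pose just before it. get_calibration takes no time and is no camera call.
- sign_off(): hands the job in; it is judged then, once.
The state is a dict: "time": time; "qpos": joint angles; "dq": joint speeds; "joint_efforts": joint torques, N m; "eef_pos": TCP position; "tcp_rot": TCP orientation; "contact_force": force on the tool from outside, world axes, zero at the start; "wrist_torque": the same for the moment, N m; "opening": opening from 0.0 (shut) to 1.0 (fully open); "finger_force": force on a finger pad.
Only numpy, scipy, OpenCV 4.12 (cv2) and the standard library are available. Lean on these libraries where they do the work, as an engineer would, in place of code of your own. Each camera call takes 0.05 s, during which the arm holds its last target. There are 200 camera calls.

## Working session

There is one attempt and no reset: what is moved stays moved. The work goes in short steps, Python scripts to look and compute and a tool call to move; the robot and the scene stay as the last step left them, time stands still between calls to the robot, and variables do not carry over. Pictures are saved under pics/ and viewed, at most 14 in all, crops included, and the job is handed in when it is done.

Besides the shell and the picture viewer there is one more tool, called after "Call:" by a JSON object that holds its "name" and its "arguments". step_arm: Moves the arm, as the interface text tells. Its arguments: {"type":"object","properties":{"increments":{"type":"array","items":{"type":"array"}},"fingers":{"type":"number"},"grip_force":{"type":"number"}},"required":["increments"]}

```bash
mkdir -p pics
python3 - <<'E'
from plant import readout, cams, ctrl
import cv2
print(readout.get_state(), ctrl.hold_point_z)
for n in ("scene","top","wrist"):
    print(n,cams.get_calibration(n)); 
    im=cams.read_camera(n); cv2.imwrite(f"pics/{n}0.png",im[:,:,::-1])
E
```

```text
{'time': 0.0, 'qpos': array([ 9.86032175e-01,  2.87192679e-01,  1.57815421e+00,  1.61618950e-05,
        1.27861555e+00, -1.50004006e-01]), 'dq': array([-0.00019006,  0.00074649,  0.00035656,  0.00068935, -0.00011236,
        0.00340094]), 'joint_efforts': array([-5.98316019e-04, -4.05973291e+01, -2.92629147e+01, -9.04481703e-05,
        5.63705689e-03,  8.69424639e-06]), 'eef_pos': array([0.28391402, 0.61166976, 0.22994152]), 'tcp_rot': array([ 2.15674227e-01,  9.76464656e-01, -1.10304578e-03, -4.32803423e-04]), 'contact_force': array([-0.6701468 ,  0.2024037 ,  0.42670267]), 'wrist_torque': array([-0.01608189, -0.07166445,  0.08790928]), 'finger_force': 0.0, 'opening': 1.0000835705173339} 0.0187
scene {'fx': 492.7285948010143, 'fy': 492.7285948010143, 'cx': 316.96127121245706, 'cy': 192.62180925014172, 'eye': array([-0.11046673, -0.45012897,  0.8618938 ]), 'rotation': array([ 0.37794439, -0.15834784, -0.34940196,  0.84261632])}
top {'fx': 491.2580636885898, 'fy': 491.2580636885898, 'cx': 321.02700485356786, 'cy': 198.57080487857215, 'eye': array([0.34495337, 0.16404268, 1.49169088]), 'rotation': array([-0.04677325,  0.0393764 ,  0.70678608, -0.70478025])}
wrist {'fx': 339.8526884270823, 'fy': 339.8526884270823, 'cx': 322.5570117347103, 'cy': 201.74056036380017, 'T_tool_cam': array([[-1.31836628e-03,  9.63992503e-01,  2.65926147e-01,
         6.70808309e-02],
       [ 9.99999106e-01,  1.33039570e-03,  1.34900690e-04,
        -8.41413939e-04],
       [-2.23743750e-04,  2.65926087e-01, -9.63993395e-01,
        -1.44275741e-01],
       [ 0.00000000e+00,  0.00000000e+00,  0.00000000e+00,
         1.00000000e+00]])}
```

View pics/top0.png

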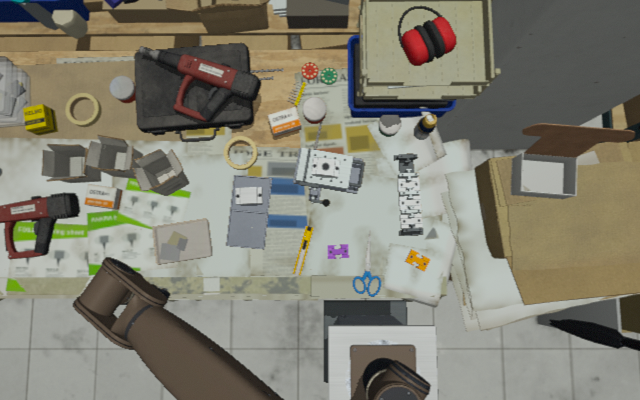

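View pics/scene0.png

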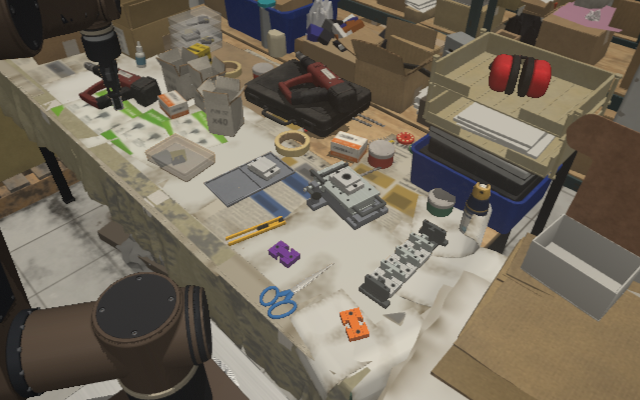

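Top view: tray with blank near (248,195), angle plate near (330,170), cradle row near (408,195), tape (240,152); look-alikes purple (338,251), orange (418,260). I'll zoom in.

```bash
cat > h.py <<'E'
import numpy as np, cv2
from scipy.spatial.transform import Rotation as R
from plant import readout, cams, ctrl
def pose(n, st=None):
    c=cams.get_calibration(n)
    if 'eye' in c: return c, np.array(c['eye']), R.from_quat(c['rotation']).as_matrix()
    T=np.eye(4); T[:3,:3]=R.from_quat(st['tcp_rot']).as_matrix(); T[:3,3]=st['eef_pos']
    T=T@c['T_tool_cam']; return c, T[:3,3], T[:3,:3]
def ray(n,u,v,z,st=None):
    "world point on plane z for a pixel"
    c,e,M=pose(n,st); d=M@np.array([(u-c['cx'])/c['fx'],-(v-c['cy'])/c['fy'],-1.])
    return e+d*(z-e[2])/d[2]
def proj(n,p,st=None):
    c,e,M=pose(n,st); q=(np.atleast_2d(p)-e)@M
    return np.c_[c['cx']+c['fx']*q[:,0]/-q[:,2], c['cy']-c['fy']*q[:,1]/-q[:,2]]
def snap(n,f=None):
    st=readout.get_state(); im=cams.read_camera(n)[:,:,::-1].copy()
    if f: cv2.imwrite(f'pics/{f}.png',im)
    return im,st
def crop(im,x0,x1,y0,y1,k,f):
    cv2.imwrite(f'pics/{f}.png',cv2.resize(im[y0:y1,x0:x1],None,fx=k,fy=k,interpolation=cv2.INTER_CUBIC))
E
python3 - <<'E'
from h import *
im=cv2.imread('pics/top0.png'); crop(im,220,430,135,255,3.8,'topc')
print([ray('top',u,v,.02) for u,v in((330,170),(408,195),(248,195))])
E
```

```text
[array([0.61268126, 0.15180258, 0.02      ]), array([ 0.53522088, -0.08301869,  0.02      ]), array([0.53694746, 0.40022307, 0.02      ])]
```

View pics/topc.png

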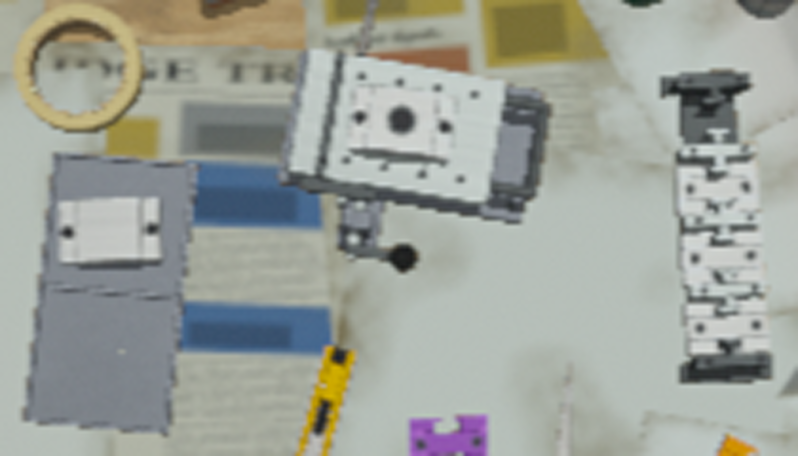

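Crop: the row has 3 low blocks (728,188), (728,255), (728,325) with an empty slot at the far end (710,120); drilled foot on the plate (400,120), blank in the tray (110,230), trip pad (403,257). I'll move to a wrist overview.

Call:
{"name": "step_arm", "arguments": {"increments": [[[18, -38, 6], [0, 0, 0.036]], [[18, -38, 6], [0, 0, 0.036]], [[18, -38, 6], [0, 0, 0.036]], [[18, -38, 6], [0, 0, 0.036]], [[18, -38, 6], [0, 0, 0.036]], [[18, -38, 6], [0, 0, 0.036]]]}}

```text
time: 0.65
eef_pos: [0.3904, 0.3867, 0.2666]
tcp_rot: [0.108, 0.994, -0.0, -0.0]
contact_force: [0.3, -0.6, 0.3]
opening: 1.002
finger_force: 0.0
```

Call:
{"name": "step_arm", "arguments": {"increments": [[[18, -38, 6], [0, 0, 0.036]], [[18, -38, 6], [0, 0, 0.036]], [[18, -38, 6], [0, 0, 0.036]], [[18, -38, 6], [0, 0, 0.036]], [[18, -38, 6], [0, 0, 0.036]], [[18, -38, 6], [0, 0, 0.036]], [[0, 0, 0], [0, 0, 0]], [[0, 0, 0], [0, 0, 0]]]}}

```text
time: 1.32
eef_pos: [0.4969, 0.163, 0.3021]
tcp_rot: [0.004, 1.0, 0.0, 0.0]
contact_force: [-0.8, 0.7, -0.7]
opening: 1.0
finger_force: 0.0
```

Run:
```python
from h import *
import pickle
im,st=snap('wrist','w1'); pickle.dump(st,open('w1.pkl','wb'))
print(st['eef_pos'],st['tcp_rot'],st['time'])
```

```text
[0.49692922 0.16295871 0.30205537] [3.77766104e-03 9.99992856e-01 1.26197682e-04 3.02782123e-05] 1.3167
```

View pics/w1.png

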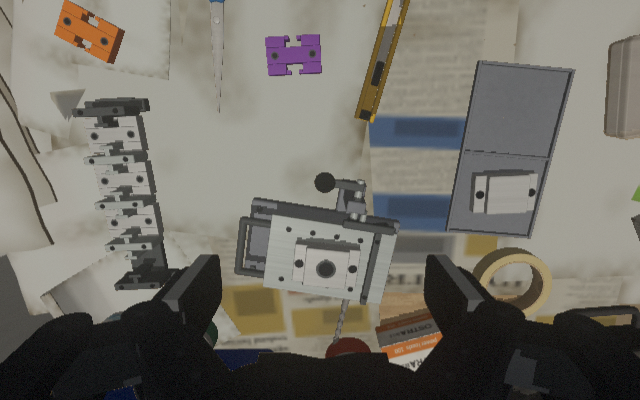

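Wrist overview shows everything: plate (325,255), trip pad (325,182), cradle from (110,105) to (150,278), tray (515,150), blank (505,192), tape (512,283). Zooming for accurate corners.

Run:
```python
from h import *
im=cv2.imread('pics/w1.png'); crop(im,230,410,165,310,4,'pl')
f=lambda a:cv2.resize(a,None,fx=2.9,fy=2.9,interpolation=cv2.INTER_CUBIC)
a=f(im[90:295,70:180]); b=f(im[55:240,440:580]); c=np.zeros((600,a.shape[1]+b.shape[1]+10,3),np.uint8)
c[:a.shape[0],:a.shape[1]]=a; c[:b.shape[0],a.shape[1]+10:]=b; cv2.imwrite('pics/ct.png',c); print(a.shape,c.shape)
```

```text
(594, 319, 3) (600, 735, 3)
```

View pics/pl.png

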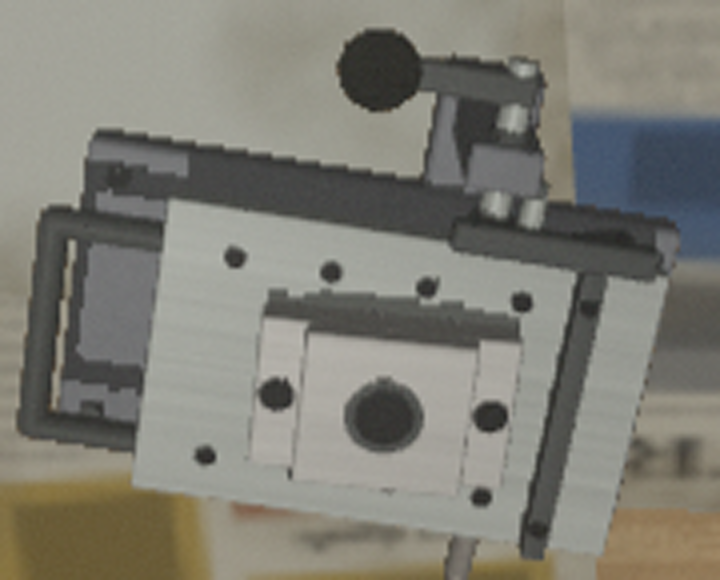

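View pics/ct.png

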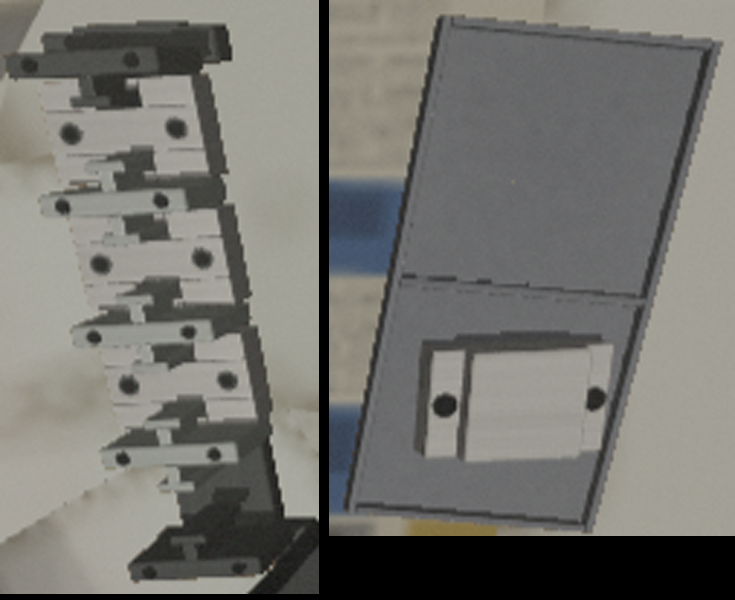

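The plate crop gives plate corners, bar, trip pad and foot hole; the second crop gives the block/bar dot pairs, the two cheeks, tray rim and blank holes. Fitting poses.

```bash
cat > fit.py <<'E'
from h import *
from scipy.optimize import least_squares
def fit(local,pix,st,cam='wrist',x0=(.6,.1,0)):
    L=np.array(local,float)/1000; P=np.array(pix,float)
    def w(p): c,s=np.cos(p[2]),np.sin(p[2]); return np.c_[p[0]+c*L[:,0]-s*L[:,1],p[1]+s*L[:,0]+c*L[:,1],L[:,2]]
    r=least_squares(lambda p:(proj(cam,w(p),st)-P).ravel(),x0,loss='soft_l1'); e=(proj(cam,w(r.x),st)-P)
    return r.x,np.round(e,1)
E
python3 - <<'E'
from fit import *; import pickle
st=pickle.load(open('w1.pkl','rb')); np.set_printoptions(precision=4,suppress=True)
A=lambda l:[(230+u/4,165+v/4) for u,v in l]
C=lambda l:[(70+u/2.9,90+v/2.9) for u,v in l]
T=lambda l:[(440+(u-329)/2.9,55+v/2.9) for u,v in l]
p,e=fit([(-50,-68,50),(50,-68,50),(50,80,50),(-50,80,50)],A([(168,200),(133,487),(603,555),(668,277)]),st); print('plate',p,e.tolist())
print('trip',ray('wrist',*A([(380,70)])[0],.078,st),'bar',ray('wrist',*A([(46,322)])[0],.0445,st),'hole',ray('wrist',*A([(384,417)])[0],.072,st))
h=[ray('wrist',*q,.063,st) for q in A([(276,394),(490,417)])]; d=h[1]-h[0]; print('foot holes',h,np.hypot(*d[:2]),np.arctan2(d[1],d[0]))
p,e=fit([(0,-110,48),(0,110,48)],C([(80.5,62.5),(195,570)]),st,x0=(.53,-.08,-1.6)); print('cradle',p,e.tolist())
for n,z,l in(('bar',.048,[((62,207),(161,201)),((94,337),(189,331)),((123,458),(214,454))]),('block',.030,[((70,133),(176,128)),((101,264),(202,258)),((128,385),(228,380))]),('cheek',.048,[((29,65),(132,60)),((150,572),(240,568))])):
  for q in l:
    a,b=[ray('wrist',*k,z,st) for k in C(q)]; d=b-a; print(n,((a+b)/2)[:2],np.hypot(d[0],d[1]),np.arctan2(d[1],d[0]))
p,e=fit([(-59,110,8),(-59,-110,8),(59,-110,8),(59,110,8)],T([(347,512),(443,16),(720,42),(590,530)]),st,x0=(.5,.4,1.5*0)); print('tray',p,e.tolist())
print([ray('wrist',*q,.008,st) for q in T([(347,512),(443,16),(720,42),(590,530),(403,277),(645,300)])])
a,b=[ray('wrist',*k,.016,st) for k in T([(444,405),(596,399)])]; print('blank',(a+b)/2,np.hypot(*(b-a)[:2]),np.arctan2(*(b-a)[1::-1]))
print('blank top',np.mean([ray('wrist',*k,.025,st) for k in T([(472,350),(590,347),(578,460),(463,460)])],0))
E
```

```text
plate [ 0.6161  0.1625 -0.1756] [[3.6, -0.2], [2.4, 0.4], [-3.6, 0.1], [-3.1, -0.6]]
trip [0.5091 0.1647 0.078 ] bar [0.5972 0.0582 0.0445] hole [0.6175 0.1652 0.072 ]
foot holes [array([0.6139, 0.1321, 0.063 ]), array([0.6223, 0.1981, 0.063 ])] 0.06654638254669736 1.4446254527841245
cradle [ 0.5414 -0.0865 -1.5214] [[0.0, 0.4], [-0.0, -0.5]]
bar [ 0.4866 -0.0896] 0.04061972630198674 1.6220185215709744
bar [ 0.5415 -0.0866] 0.04042524680315289 1.6267525718280835
bar [ 0.5968 -0.0842] 0.0399270818627003 1.6087372988133346
block [ 0.4587 -0.0908] 0.04442428631153195 1.6079369338997238
block [ 0.514  -0.0881] 0.04396241073744742 1.6217693965803706
block [ 0.5692 -0.0854] 0.04494217001300489 1.614069039125872
cheek [ 0.4312 -0.0919] 0.04059275267103128 1.608435211040959
cheek [ 0.6521 -0.0812] 0.04084570732511086 1.6108294775044159
tray [ 0.4901  0.3091 -1.4948] [[33.1, 0.4], [6.8, -0.3], [-187.1, -0.4], [-136.8, 1.0]]
[array([0.5944, 0.3309, 0.008 ]), array([0.3763, 0.3514, 0.008 ]), array([0.3874, 0.468 , 0.008 ]), array([0.6045, 0.4472, 0.008 ]), array([0.4838, 0.346 , 0.008 ]), array([0.495 , 0.4549, 0.008 ])]
blank [0.5394 0.401  0.016 ] 0.06808636837962584 1.6027090948168785
blank top [0.5385 0.3988 0.025 ]
```

Poses are consistent (cradle spacing fits within 0.5 px). Moving above the drilled foot, partly closing the fingers to clear the pawl.

Call:
{"name": "step_arm", "arguments": {"increments": [[[9, 0, -10], [0, 0, -0.12]], [[9, 0, -10], [0, 0, -0.12]], [[9, 0, -10], [0, 0, -0.12]], [[9, 0, -10], [0, 0, -0.12]], [[9, 0, -10], [0, 0, -0.12]], [[9, 0, -10], [0, 0, -0.12]], [[9, 0, -10], [0, 0, -0.12]]], "fingers": 0.5, "grip_force": 60}}

```text
time: 1.95
eef_pos: [0.5584, 0.167, 0.2307]
tcp_rot: [0.41, 0.912, -0.0, -0.001]
contact_force: [-0.8, 1.2, -0.7]
opening: 0.752
finger_force: 0.0
```

Call:
{"name": "step_arm", "arguments": {"increments": [[[9, 0, -10], [0, 0, -0.12]], [[9, 0, -10], [0, 0, -0.12]], [[9, 0, -10], [0, 0, -0.12]], [[8, 1, -10], [0, 0, -0.12]], [[8, 1, -10], [0, 0, -0.12]], [[8, 0, -10], [0, 0, -0.12]], [[8, 0, -10], [0, 0, -0.125]], [[0, 0, 0], [0, 0, 0]]]}}

```text
time: 2.62
eef_pos: [0.6167, 0.1687, 0.1586]
tcp_rot: [0.747, 0.665, -0.002, -0.002]
contact_force: [-1.0, 0.6, -0.2]
opening: 0.749
finger_force: 0.0
```

Call:
{"name": "step_arm", "arguments": {"increments": [[[0, 0, 0], [0, 0, 0]], [[0, 0, 0], [0, 0, 0]]]}}

```text
time: 2.78
eef_pos: [0.6175, 0.1681, 0.1621]
tcp_rot: [0.746, 0.666, -0.0, -0.0]
contact_force: [-1.2, 0.2, -0.1]
opening: 0.747
finger_force: 0.0
```

```bash
cat >> h.py <<'E'
def where():
    s=readout.get_state(); M=R.from_quat(s['tcp_rot']).as_matrix()
    print('t%.2f'%s['time'],'tcp',np.round(s['eef_pos']*1000,1),'theta %.3f'%np.arctan2(M[1,1],M[0,1]),'z',np.round(M[:,2],3),'q6 %.2f'%s['qpos'][5],'open %.3f'%s['opening'],'F',np.round(s['contact_force'],1),'ff %.1f'%s['finger_force'])
    return s
E
python3 - <<'E'
from h import *; import pickle
where(); im,st=snap('wrist','w2'); pickle.dump(st,open('w2.pkl','wb'))
E
```

```text
t2.78 tcp [617.5 168.1 162.1] theta -0.113 z [-0.  0. -1.] q6 0.22 open 0.747 F [-1.2  0.2 -0.1] ff 0.0
```

View pics/w2.png

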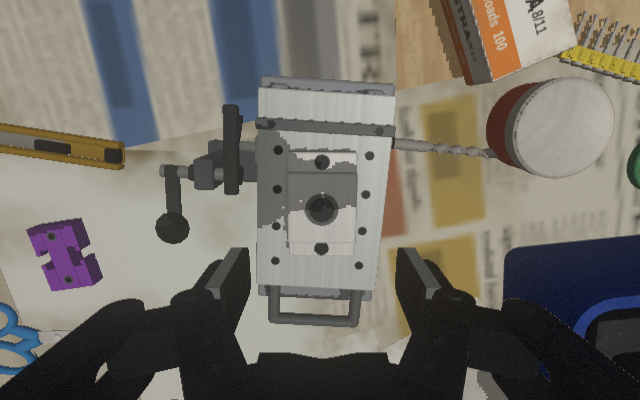

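The foot sits between the fingers' line; hole centre (321,209), end holes (322,162) and (321,249), bar middle near (315,321).

Run:
```python
from h import *; import pickle
np.set_printoptions(precision=4,suppress=True)
st=pickle.load(open('w2.pkl','rb'))
for n,u,v,z in(('hole',321,209,.072),('h1',322,162,.063),('h2',321,249,.063),('trip',172,228,.078),('barmid',315,321,.0445),('rail L',258,127,.058),('rail R',394,134,.058),('pl fl',259,287,.05),('pl fr',373,290,.05)): print(n,ray('wrist',u,v,z,st))
```

```text
hole [0.6158 0.1647 0.072 ]
h1 [0.6203 0.197  0.063 ]
h2 [0.6118 0.13   0.063 ]
trip [0.509  0.1645 0.078 ]
barmid [0.5976 0.0544 0.0445]
rail L [0.5776 0.2264 0.058 ]
rail R [0.6739 0.2105 0.058 ]
pl fl [0.5553 0.0962 0.05  ]
pl fr [0.6503 0.0824 0.05  ]
```

Call:
{"name": "step_arm", "arguments": {"increments": [[[-1, -4, -20], [0, 0, -0.01]], [[0, 0, -25], [0, 0, 0]], [[0, 0, -25], [0, 0, 0]], [[0, 0, -21], [0, 0, 0]], [[0, 0, -14], [0, 0, 0]], [[0, 0, -6], [0, 0, 0]], [[0, 0, 0], [0, 0, 0]], [[0, 0, 0], [0, 0, 0]]]}}

```text
time: 3.5
eef_pos: [0.6179, 0.1631, 0.0521]
tcp_rot: [0.75, 0.661, 0.001, 0.0]
contact_force: [0.5, -0.0, 0.2]
opening: 0.751
finger_force: 0.0
```

Call:
{"name": "step_arm", "arguments": {"increments": [[[0, 0, 0], [0, 0, 0]], [[0, 0, 0], [0, 0, 0]], [[0, 0, 0], [0, 0, 0]], [[0, 0, 0], [0, 0, 0]], [[0, 0, 0], [0, 0, 0]], [[0, 0, 0], [0, 0, 0]]], "fingers": -1}}

```text
time: 4.0
eef_pos: [0.6188, 0.1631, 0.0534]
tcp_rot: [0.751, 0.661, 0.002, 0.001]
contact_force: [-0.4, 0.4, 6.7]
opening: 0.568
finger_force: 63.2
```

Call:
{"name": "step_arm", "arguments": {"increments": [[[0, 0, 15], [0, 0, 0]], [[0, 0, 25], [0, 0, 0]], [[0, 0, 30], [0, 0, 0]], [[0, 0, 30], [0, 0, 0]], [[-10, 12, 0], [0, 0, 0]], [[-20, 26, 0], [0, 0, 0.01]], [[-23, 30, 0], [0, 0, 0.01]], [[-23, 30, 0], [0, 0, 0.01]]]}}

```text
time: 4.67
eef_pos: [0.5395, 0.2614, 0.1505]
tcp_rot: [0.741, 0.672, -0.0, -0.0]
contact_force: [0.6, 0.8, -1.8]
opening: 0.569
finger_force: 62.7
```

Call:
{"name": "step_arm", "arguments": {"increments": [[[-23, 30, 0], [0, 0, 0]], [[-23, 30, 0], [0, 0, 0]], [[-23, 30, 0], [0, 0, 0]], [[-22, 30, 0], [0, 0, 0]], [[-16, 22, 0], [0, 0, 0]], [[0, 2, 0], [0, 0, 0]], [[0, 0, 0], [0, 0, 0]], [[0, 0, 0], [0, 0, 0]]]}}

```text
time: 5.33
eef_pos: [0.4336, 0.4046, 0.1504]
tcp_rot: [0.74, 0.672, -0.001, 0.0]
contact_force: [0.9, 0.1, -2.1]
opening: 0.568
finger_force: 62.7
```

```bash
python3 -c "
from h import *
where()"
```

```text
t5.33 tcp [433.6 404.6 150.4] theta -0.096 z [-0.001 -0.001 -1.   ] q6 0.68 open 0.568 F [ 0.9  0.1 -2.1] ff 62.7
```

Call:
{"name": "step_arm", "arguments": {"increments": [[[2, 0, -25], [0, 0, 0]], [[0, 0, -35], [0, 0, 0]], [[0, 0, -35], [0, 0, 0]], [[0, 0, -25], [0, 0, 0]], [[0, 0, -15], [0, 0, 0]], [[0, 0, -5], [0, 0, 0]], [[0, 0, -2], [0, 0, 0]], [[0, 0, 0], [0, 0, 0]]]}}

```text
time: 6.0
eef_pos: [0.4372, 0.4044, 0.0094]
tcp_rot: [0.741, 0.671, 0.0, 0.0]
contact_force: [0.3, 0.5, -1.7]
opening: 0.57
finger_force: 62.7
```

Call:
{"name": "step_arm", "arguments": {"increments": [[[0, 0, 0], [0, 0, 0]], [[0, 0, -1], [0, 0, 0]], [[0, 0, 0], [0, 0, 0]]]}}

```text
time: 6.25
eef_pos: [0.4371, 0.4054, 0.0094]
tcp_rot: [0.741, 0.672, 0.001, 0.0]
contact_force: [-0.2, 0.7, -2.8]
opening: 0.568
finger_force: 62.7
```

Call:
{"name": "step_arm", "arguments": {"increments": [[[0, 0, -1], [0, 0, 0]], [[0, 0, -1], [0, 0, 0]], [[0, 0, 0], [0, 0, 0]], [[0, 0, 0], [0, 0, 0]]]}}

```text
time: 6.58
eef_pos: [0.4365, 0.4052, 0.0065]
tcp_rot: [0.74, 0.672, 0.001, 0.0]
contact_force: [0.4, 0.1, -0.0]
opening: 0.573
finger_force: 62.9
```

Call:
{"name": "step_arm", "arguments": {"increments": [[[0, 0, 0], [0, 0, 0]], [[0, 0, 0], [0, 0, 0]], [[0, 0, 0], [0, 0, 0]], [[0, 0, 0], [0, 0, 0]]], "fingers": 0.4}}

```text
time: 6.92
eef_pos: [0.4363, 0.4049, 0.0061]
tcp_rot: [0.741, 0.672, 0.0, 0.0]
contact_force: [0.2, 0.8, 0.4]
opening: 0.699
finger_force: 0.0
```

Call:
{"name": "step_arm", "arguments": {"increments": [[[0, 0, 10], [0, 0, 0]], [[0, 0, 25], [0, 0, 0]], [[0, 0, 35], [0, 0, 0]], [[0, 0, 35], [0, 0, 0]], [[0, 0, 25], [0, 0, 0]], [[0, 0, 0], [0, 0, 0]], [[0, 0, 0], [0, 0, 0]]]}}

```text
time: 7.5
eef_pos: [0.4375, 0.4058, 0.1392]
tcp_rot: [0.741, 0.672, 0.003, 0.0]
contact_force: [-0.5, 0.3, -0.6]
opening: 0.699
finger_force: 0.0
```

Run:
```python
from h import *
where(); im,st=snap('wrist','w3')
```

```text
t7.50 tcp [437.5 405.8 139.2] theta -0.097 z [ 0.005  0.003 -1.   ] q6 0.67 open 0.699 F [-0.5  0.3 -0.6] ff 0.0
```

View pics/w3.png

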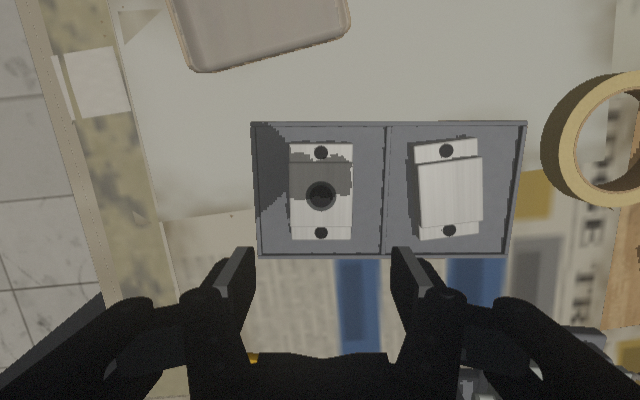

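Foot lies flat in the empty half (hole at (321,195)), blank at (448,192). Now to the lifting bar, turning the gripper a quarter turn.

Call:
{"name": "step_arm", "arguments": {"increments": [[[12, -27, 0], [0, 0, 0.115]], [[12, -27, 0], [0, 0, 0.115]], [[12, -27, 0], [0, 0, 0.115]], [[12, -27, 0], [0, 0, 0.115]], [[12, -27, 0], [0, 0, 0.115]], [[12, -27, 0], [0, 0, 0.115]], [[12, -27, 0], [0, 0, 0.115]]], "fingers": -0.43}}

```text
time: 8.13
eef_pos: [0.519, 0.2142, 0.1336]
tcp_rot: [0.416, 0.91, -0.001, -0.002]
contact_force: [0.5, 0.4, -0.2]
opening: 0.289
finger_force: 0.0
```

Call:
{"name": "step_arm", "arguments": {"increments": [[[13, -27, 0], [0, 0, 0.115]], [[13, -27, 0], [0, 0, 0.115]], [[13, -27, 0], [0, 0, 0.115]], [[13, -27, 0], [0, 0, 0.115]], [[13, -27, 0], [0, 0, 0.115]], [[11, -25, 0], [0, 0, 0.115]], [[0, 0, 0], [0, 0, 0]], [[0, 0, 0], [0, 0, 0]]]}}

```text
time: 8.8
eef_pos: [0.5953, 0.0547, 0.1338]
tcp_rot: [0.088, 0.996, 0.0, -0.002]
contact_force: [-0.6, -0.7, -0.2]
opening: 0.286
finger_force: 0.0
```

Run:
```python
from h import *; import pickle
where(); im,st=snap('wrist','w4'); pickle.dump(st,open('w4.pkl','wb'))
```

```text
t8.80 tcp [595.3  54.7 133.8] theta 1.394 z [-0.004  0.001 -1.   ] q6 -1.47 open 0.286 F [-0.6 -0.7 -0.2] ff 0.0
```

View pics/w4.png

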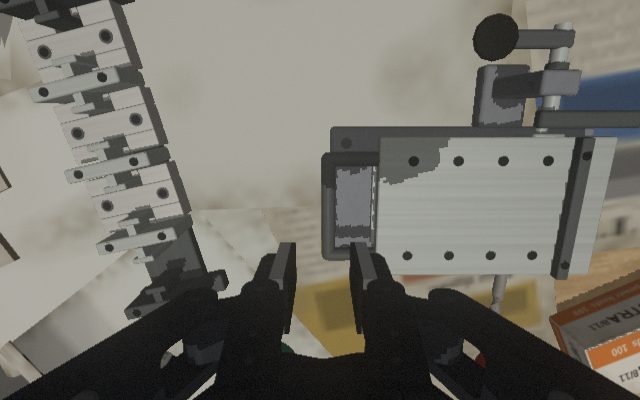

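Bar spans from (327,157) to (327,257); plate free edge from (381,138) to (375,274); trip pad (496,38).

Run:
```python
from h import *; import pickle
np.set_printoptions(precision=4,suppress=True)
st=pickle.load(open('w4.pkl','rb'))
for n,u,v,z in(('bar a',327.5,157,.0445),('bar b',327.5,257,.0445),('barmid',327.5,206,.0445),('pl a',381,138,.05),('pl b',375,274,.05),('rail a',584,137,.058),('rail b',556,279,.058),('trip',496,38,.078)): print(n,ray('wrist',u,v,z,st))
for p in [(.5972,.0583,.0445),(.5975,.055,.0445)]: print(proj('wrist',np.array(p),st))
```

```text
bar a [0.5611 0.0634 0.0445]
bar b [0.6346 0.0504 0.0445]
barmid [0.5956 0.0573 0.0445]
pl a [0.5542 0.1005 0.05  ]
pl b [0.6518 0.083  0.05  ]
rail a [0.5757 0.227  0.058 ]
rail b [0.6743 0.2094 0.058 ]
trip [0.5094 0.1644 0.078 ]
[[329.2667 207.808 ]]
[[324.8054 208.9867]]
```

Call:
{"name": "step_arm", "arguments": {"increments": [[[1, 2, -20], [0, 0, 0]], [[0, 0, -25], [0, 0, 0]], [[0, 0, -25], [0, 0, 0]], [[0, 0, -15], [0, 0, 0]], [[0, 0, -10], [0, 0, 0]], [[0, 0, -5], [0, 0, 0]], [[0, 0, 0], [0, 0, 0]], [[0, 0, 0], [0, 0, 0]]]}}

```text
time: 9.52
eef_pos: [0.5975, 0.0584, 0.0365]
tcp_rot: [0.086, 0.996, 0.0, 0.0]
contact_force: [-0.1, -0.4, 0.6]
opening: 0.287
finger_force: 0.0
```

Call:
{"name": "step_arm", "arguments": {"increments": [[[0, 0, 0], [0, 0, 0]], [[0, 0, 0], [0, 0, 0]], [[0, 0, 0], [0, 0, 0]], [[0, 0, 0], [0, 0, 0]], [[0, 0, 0], [0, 0, 0]]], "fingers": -1, "grip_force": 50}}

```text
time: 9.93
eef_pos: [0.5982, 0.058, 0.0375]
tcp_rot: [0.086, 0.996, 0.0, 0.001]
contact_force: [-0.8, 1.7, 5.6]
opening: 0.089
finger_force: 49.1
```

Run:
```python
from h import *
s=where()
# arc rows: bar in base coords rel hinge (y,z)
psi=-.176; yb=np.array([-np.sin(psi),np.cos(psi)])
a=np.linspace(0,1.31,27); y=-(182*np.cos(a)+13.5*np.sin(a)); z=-13.5*-np.cos(a)+182*np.sin(a)
d=np.diff(np.c_[yb[0]*y,yb[1]*y,z],axis=0); print(np.round(d,1).tolist()); print(d.sum(0))
```

```text
t9.93 tcp [598.2  58.   37.5] theta 1.398 z [ 0.002  0.    -1.   ] q6 -1.47 open 0.089 F [-0.8  1.7  5.6] ff 49.1
[[-0.1, -0.4, 9.1], [0.0, 0.0, 9.1], [0.1, 0.5, 9.0], [0.2, 0.9, 8.9], [0.2, 1.4, 8.8], [0.3, 1.8, 8.6], [0.4, 2.3, 8.5], [0.5, 2.7, 8.3], [0.6, 3.1, 8.1], [0.6, 3.6, 7.8], [0.7, 4.0, 7.6], [0.8, 4.4, 7.3], [0.8, 4.8, 7.0], [0.9, 5.2, 6.7], [1.0, 5.5, 6.4], [1.0, 5.9, 6.0], [1.1, 6.2, 5.7], [1.2, 6.5, 5.3], [1.2, 6.8, 4.9], [1.3, 7.1, 4.5], [1.3, 7.4, 4.1], [1.4, 7.7, 3.7], [1.4, 7.9, 3.3], [1.4, 8.1, 2.8], [1.5, 8.3, 2.4], [1.5, 8.5, 1.9]]
[ 21.36618588 120.14270431 165.82663663]
```

Call:
{"name": "step_arm", "arguments": {"increments": [[[0, 0, 9], [0, 0, 0]], [[0, 0, 9], [0, 0, 0]], [[0, 0.5, 9], [0, 0, 0]], [[0.2, 1, 9], [0, 0, 0]], [[0.2, 1.4, 8.8], [0, 0, 0]], [[0.3, 1.8, 8.6], [0, 0, 0]], [[0.4, 2.3, 8.5], [0, 0, 0]], [[0.5, 2.7, 8.3], [0, 0, 0]]]}}

```text
time: 10.6
eef_pos: [0.6, 0.0748, 0.1036]
tcp_rot: [0.088, 0.996, 0.008, 0.003]
contact_force: [14.6, 23.3, -18.4]
opening: 0.086
finger_force: 48.5
```

Call:
{"name": "step_arm", "arguments": {"increments": [[[0.6, 3.1, 8.1], [0, 0, 0]], [[0.6, 3.6, 7.8], [0, 0, 0]], [[0.7, 4.0, 7.6], [0, 0, 0]], [[0.8, 4.4, 7.3], [0, 0, 0]], [[0.8, 4.8, 7.0], [0, 0, 0]], [[0.9, 5.2, 6.7], [0, 0, 0]], [[1.0, 5.5, 6.4], [0, 0, 0]], [[1.0, 5.9, 6.0], [0, 0, 0]]]}}

```text
time: 11.27
eef_pos: [0.6025, 0.11, 0.1559]
tcp_rot: [0.087, 0.996, 0.006, -0.003]
contact_force: [8.8, 15.1, -21.2]
opening: 0.093
finger_force: 33.2
```

```bash
cat >> h.py <<'E'
def bar_angle():
    s=where(); p=s['eef_pos']*1000-[615,158.5,31]; y=p[0]*.1751+p[1]*.9846-80; z=p[2]+7.5
    print('plate angle %.3f r %.1f'%(np.arctan2(z,-y)-np.arctan2(13.5,182),np.hypot(y,z)))
E
python3 -c "
from h import *
bar_angle()"
```

```text
t11.27 tcp [602.5 110.  155.9] theta 1.397 z [-0.006  0.012 -1.   ] q6 -1.39 open 0.093 F [  8.8  15.1 -21.2] ff 33.2
plate angle 0.721 r 185.5
```

My arc had a sign error for the bar's 13.5 mm offset (path was outside the true arc); correcting from here.

Run:
```python
from h import *
yb=np.array([.1751,.9846])
a=np.linspace(.76,1.31,15); y=-182*np.cos(a)+13.5*np.sin(a); z=13.5*np.cos(a)+182*np.sin(a)
d=np.diff(np.c_[yb[0]*y,yb[1]*y,z],axis=0); print(np.round(d,1).tolist()); print(d.sum(0))
```

```text
[[0.9, 5.3, 4.7], [1.0, 5.5, 4.5], [1.0, 5.7, 4.3], [1.0, 5.8, 4.0], [1.1, 6.0, 3.8], [1.1, 6.1, 3.6], [1.1, 6.3, 3.3], [1.1, 6.4, 3.1], [1.2, 6.5, 2.8], [1.2, 6.6, 2.5], [1.2, 6.7, 2.3], [1.2, 6.8, 2.0], [1.2, 6.8, 1.7], [1.2, 6.9, 1.5]]
[15.53741189 87.36799399 44.15764748]
```

Call:
{"name": "step_arm", "arguments": {"increments": [[[1, 4, -1.5], [0, 0, 0]], [[1, 4, -2], [0, 0, 0]], [[0.4, 4.3, -2], [0, 0, 0]], [[0, 0, 0], [0, 0, 0]]]}}

```text
time: 11.6
eef_pos: [0.6032, 0.1124, 0.1577]
tcp_rot: [0.085, 0.996, -0.006, -0.007]
contact_force: [-15.4, -10.4, 8.4]
opening: 0.084
finger_force: 51.3
```

Call:
{"name": "step_arm", "arguments": {"increments": [[[-1, 0, 6], [0, 0, 0]], [[0, 3.5, 5], [0, 0, 0]], [[0.8, 5.7, 4.3], [0, 0, 0]], [[1, 5.8, 4], [0, 0, 0]], [[0, 0, 0], [0, 0, 0]]]}}

```text
time: 12.02
eef_pos: [0.6067, 0.1329, 0.1763]
tcp_rot: [0.086, 0.996, 0.0, -0.003]
contact_force: [-4.8, 2.5, -7.1]
opening: 0.087
finger_force: 49.1
```

```bash
python3 -c "
from h import *
bar_angle()"
```

```text
t12.02 tcp [606.7 132.9 176.3] theta 1.399 z [-0.005  0.001 -1.   ] q6 -1.35 open 0.087 F [-4.8  2.5 -7.1] ff 49.1
plate angle 0.887 r 186.3
```

Call:
{"name": "step_arm", "arguments": {"increments": [[[0.7, 6, 3.8], [0, 0, 0]], [[0.9, 6.1, 3.6], [0, 0, 0]], [[1, 6.3, 3.3], [0, 0, 0]], [[1.1, 6.4, 3.1], [0, 0, 0]], [[1.2, 6.5, 2.8], [0, 0, 0]], [[1.2, 6.6, 2.5], [0, 0, 0]], [[1.2, 6.7, 2.3], [0, 0, 0]], [[0, 0, 0], [0, 0, 0]]]}}

```text
time: 12.68
eef_pos: [0.6146, 0.1774, 0.2012]
tcp_rot: [0.086, 0.996, -0.0, -0.002]
contact_force: [-10.2, 0.3, 2.9]
opening: 0.083
finger_force: 49.0
```

```bash
python3 -c "
from h import *
bar_angle()"
```

```text
t12.68 tcp [614.6 177.4 201.2] theta 1.399 z [-0.003 -0.    -1.   ] q6 -1.28 open 0.083 F [-10.2   0.3   2.9] ff 49.0
plate angle 1.164 r 188.1
```

Call:
{"name": "step_arm", "arguments": {"increments": [[[0, 6.8, 1.5], [0, 0, 0]], [[0, 6.8, 1.3], [0, 0, 0]], [[1, 6.9, 1], [0, 0, 0]], [[1, 6.9, 0.8], [0, 0, 0]], [[0, 0, 0], [0, 0, 0]], [[0, 0, 0], [0, 0, 0]]]}}

```text
time: 13.18
eef_pos: [0.6194, 0.2045, 0.2094]
tcp_rot: [0.086, 0.996, 0.001, 0.003]
contact_force: [-7.3, -1.1, 7.1]
opening: 0.083
finger_force: 49.2
```

```bash
python3 -c "
from h import *
bar_angle()"
```

```text
t13.18 tcp [619.4 204.5 209.4] theta 1.399 z [ 0.006  0.001 -1.   ] q6 -1.23 open 0.083 F [-7.3 -1.1  7.1] ff 49.2
plate angle 1.316 r 189.0
```

Call:
{"name": "step_arm", "arguments": {"increments": [[[0.5, 3, -1], [0, 0, 0]], [[0.5, 3, -1], [0, 0, 0]], [[0, 0, 0], [0, 0, 0]], [[0, 0, 0], [0, 0, 0]]]}}

```text
time: 13.52
eef_pos: [0.6198, 0.2066, 0.2097]
tcp_rot: [0.086, 0.996, -0.004, 0.002]
contact_force: [-13.6, -11.5, 16.1]
opening: 0.086
finger_force: 50.0
```

```bash
python3 -c "
from h import *
bar_angle()"
```

```text
t13.52 tcp [619.8 206.6 209.7] theta 1.399 z [ 0.003 -0.008 -1.   ] q6 -1.23 open 0.086 F [-13.6 -11.5  16.1] ff 50.0
plate angle 1.328 r 188.9
```

Call:
{"name": "step_arm", "arguments": {"increments": [[[0.5, -5, -1], [0, 0, 0]], [[-0.5, -6, -1.2], [0, 0, 0]], [[-1, -6, -1.5], [0, 0, 0]], [[-1, -5, -1.5], [0, 0, 0]], [[0, 0, 0], [0, 0, 0]], [[0, 0, 0], [0, 0, 0]]]}}

```text
time: 14.02
eef_pos: [0.6167, 0.188, 0.2052]
tcp_rot: [0.086, 0.996, 0.0, 0.0]
contact_force: [-18.2, -2.5, 18.8]
opening: 0.082
finger_force: 50.5
```

```bash
python3 -c "
from h import *
bar_angle()"
```

```text
t14.02 tcp [616.7 188.  205.2] theta 1.398 z [ 0.001 -0.    -1.   ] q6 -1.26 open 0.082 F [-18.2  -2.5  18.8] ff 50.5
plate angle 1.225 r 188.7
```

Call:
{"name": "step_arm", "arguments": {"increments": [[[-2, -3, 2], [0, 0, 0]], [[-2, -3, 2], [0, 0, 0]], [[0, 0, 0], [0, 0, 0]], [[0, 0, 0], [0, 0, 0]]]}}

```text
time: 14.35
eef_pos: [0.6155, 0.1823, 0.2039]
tcp_rot: [0.086, 0.996, 0.001, 0.004]
contact_force: [-0.3, 2.3, 6.6]
opening: 0.083
finger_force: 49.5
```

```bash
python3 -c "
from h import *
bar_angle()"
```

```text
t14.35 tcp [615.5 182.3 203.9] theta 1.398 z [ 0.009  0.002 -1.   ] q6 -1.27 open 0.083 F [-0.3  2.3  6.6] ff 49.5
plate angle 1.193 r 189.1
```

Call:
{"name": "step_arm", "arguments": {"increments": [[[-1, -3, 0], [0, 0, 0]], [[0, -2, 0], [0, 0, 0]], [[0, 0, 0], [0, 0, 0]], [[0, 0, 0], [0, 0, 0]]]}}

```text
time: 14.68
eef_pos: [0.6148, 0.1786, 0.2028]
tcp_rot: [0.087, 0.996, 0.003, 0.005]
contact_force: [3.5, 7.7, 4.4]
opening: 0.077
finger_force: 49.3
```

```bash
python3 -c "
from h import *
bar_angle()"
```

```text
t14.68 tcp [614.8 178.6 202.8] theta 1.398 z [ 0.01   0.005 -1.   ] q6 -1.28 open 0.077 F [3.5 7.7 4.4] ff 49.3
plate angle 1.173 r 189.1
```

Call:
{"name": "step_arm", "arguments": {"increments": [[[0, 2, 0], [0, 0, 0]], [[0, 0, 0], [0, 0, 0]], [[0, 0, 0], [0, 0, 0]], [[0, 0, 0], [0, 0, 0]], [[0, 0, 0], [0, 0, 0]]], "fingers": -0.3}}

```text
time: 15.1
eef_pos: [0.6115, 0.1778, 0.1991]
tcp_rot: [0.086, 0.996, -0.0, -0.0]
contact_force: [-0.3, 0.9, -0.3]
opening: 0.354
finger_force: 0.0
```

Call:
{"name": "step_arm", "arguments": {"increments": [[[0, 0, 10], [0, 0, 0]], [[0, 0, 20], [0, 0, 0]], [[0, 0, 20], [0, 0, 0]], [[0, 0, 20], [0, 0, 0]], [[0, -10, 10], [0, 0, 0]], [[0, -30, 0], [0, 0, 0]], [[0, -30, 0], [0, 0, 0]], [[0, -20, 0], [0, 0, 0]]]}}

```text
time: 15.77
eef_pos: [0.6116, 0.0857, 0.2802]
tcp_rot: [0.087, 0.996, -0.001, 0.0]
contact_force: [0.6, 0.4, 0.1]
opening: 0.35
finger_force: 0.0
```

Run:
```python
from h import *; import pickle
where(); im,st=snap('wrist','w5'); pickle.dump(st,open('w5.pkl','wb'))
```

```text
t15.77 tcp [611.6  85.7 280.2] theta 1.397 z [ 0.001 -0.002 -1.   ] q6 -1.42 open 0.350 F [0.6 0.4 0.1] ff 0.0
```

View pics/w5.png

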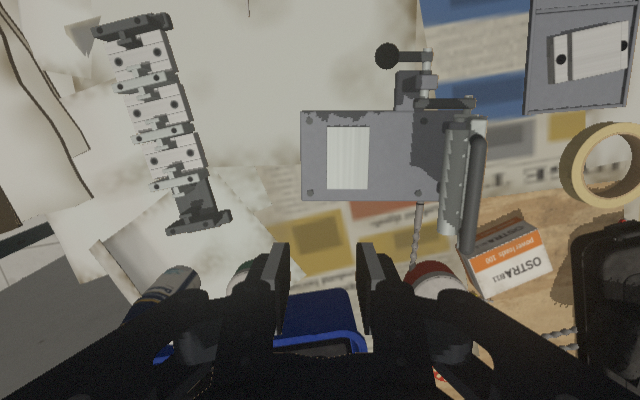

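Plate stands upright, held; the white landing pad is at (327..369, 126..189), base pad-end corners (301,111) and (302,200).

Run:
```python
from fit import *; import pickle
np.set_printoptions(precision=4,suppress=True)
st=pickle.load(open('w5.pkl','rb')); im=cv2.imread('pics/w5.png')
g=cv2.cvtColor(im,cv2.COLOR_BGR2GRAY); m=np.zeros_like(g); m[115:200,315:385]=(g[115:200,315:385]>185)*255
c=max(cv2.findContours(m,0,1)[0],key=cv2.contourArea); r=cv2.minAreaRect(c); print(r)
b=cv2.boxPoints(r); P=[ray('wrist',u,v,.022,st) for u,v in b]; print(np.array(P)); print('pad',ray('wrist',*r[0],.022,st))
for n,u,v,z in(('baseA',301,111,.016),('baseB',302,200,.016),('trip',387,56,.078)): print(n,ray('wrist',u,v,z,st))
# refine block dots by darkest-blob centroid near predicted points
for c0 in((.4587,-.0908),(.514,-.0881),(.5692,-.0854)):
    a=1.614; d=np.array([np.cos(a),np.sin(a)])*.022
    q=proj('wrist',np.array([[*(c0-d),.03],[*(c0+d),.03]]),st); o=[]
    for u,v in q:
        x0,y0=int(round(u))-7,int(round(v))-7; w=255-g[y0:y0+15,x0:x0+15].astype(float); w=np.clip(w-120,0,None)
        yy,xx=np.mgrid[y0:y0+15,x0:x0+15]; o.append(ray('wrist',(w*xx).sum()/w.sum(),(w*yy).sum()/w.sum(),.03,st))
    print('block',(o[0]+o[1])/2,np.hypot(*(o[1]-o[0])[:2]),np.arctan2(*(o[1]-o[0])[1::-1]))
```

```text
((338.0, 157.5), (59.0, 22.0), 90.0)
[[0.5682 0.0973 0.022 ]
 [0.5726 0.1224 0.022 ]
 [0.6419 0.1117 0.022 ]
 [0.6373 0.0854 0.022 ]]
pad [0.6042 0.1043 0.022 ]
baseA [0.5443 0.0709 0.016 ]
baseB [0.6496 0.0517 0.016 ]
trip [0.5092 0.1644 0.078 ]
block [ 0.4581 -0.0911  0.03  ] 0.044154551078361345 1.6182158192339808
block [ 0.5133 -0.0886  0.03  ] 0.04414037964881506 1.616668410527446
block [ 0.5684 -0.0859  0.03  ] 0.044419358100055435 1.619751105439543
```

Call:
{"name": "step_arm", "arguments": {"increments": [[[-5, -21, -20], [0, 0, 0.027]], [[-5, -21, -20], [0, 0, 0.027]], [[-5, -21, -20], [0, 0, 0.027]], [[-6, -22, -20], [0, 0, 0.027]], [[-6, -22, -20], [0, 0, 0.027]], [[-5, -22, -20], [0, 0, 0.027]], [[-6, -22, -20], [0, 0, 0.027]], [[-5, -20, -20], [0, 0, 0.028]]], "fingers": 1}}

```text
time: 16.48
eef_pos: [0.5679, -0.0842, 0.1189]
tcp_rot: [-0.023, 1.0, -0.0, -0.0]
contact_force: [0.1, -0.0, 0.3]
opening: 1.0
finger_force: 0.0
```

Call:
{"name": "step_arm", "arguments": {"increments": [[[0, 0, 0], [0, 0, 0]], [[0, 0, 0], [0, 0, 0]], [[0, 0, 0], [0, 0, 0]]]}}

```text
time: 16.73
eef_pos: [0.5693, -0.0827, 0.1206]
tcp_rot: [-0.022, 1.0, -0.0, 0.001]
contact_force: [0.1, -0.3, 0.4]
opening: 1.002
finger_force: 0.0
```

```bash
cat >> h.py <<'E'
def dots(c0,z,half,ang,im,st,thr=120,w=7):
    g=cv2.cvtColor(im,cv2.COLOR_BGR2GRAY); d=np.array([np.cos(ang),np.sin(ang)])*half; o=[]
    for u,v in proj('wrist',np.array([[*(c0-d),z],[*(c0+d),z]]),st):
        for _ in range(3):
            x0,y0=int(round(u))-w,int(round(v))-w; k=np.clip(255-g[y0:y0+2*w+1,x0:x0+2*w+1].astype(float)-thr,0,None)
            yy,xx=np.mgrid[y0:y0+2*w+1,x0:x0+2*w+1]; u,v=(k*xx).sum()/k.sum(),(k*yy).sum()/k.sum()
        o.append(ray('wrist',u,v,z,st))
    d=o[1]-o[0]; print('mid',np.round((o[0]+o[1])[:2]/2,4),'span %.4f'%np.hypot(*d[:2]),'ang %.3f'%np.arctan2(d[1],d[0])); return o
E
python3 - <<'E'
from h import *
where(); im,st=snap('wrist','w6')
for c in((.4584,-.091),(.5137,-.0884),(.5688,-.0857)): dots(np.array(c),.03,.022,1.615,im,st)
print(proj('wrist',np.array([[.4584,-.091,.03],[.5137,-.0884,.03],[.5688,-.0857,.03]]),st))
E
```

```text
t16.73 tcp [569.3 -82.7 120.6] theta 1.614 z [ 0.001 -0.    -1.   ] q6 -1.94 open 1.002 F [ 0.1 -0.3  0.4] ff 0.0
mid [ 0.4583 -0.0901] span 0.0439 ang 1.616
mid [ 0.5137 -0.087 ] span 0.0426 ang 1.613
mid [ 0.5691 -0.0847] span 0.0443 ang 1.615
[[318.18686224  36.10763317]
 [318.87058849 125.82136182]
 [319.62161826 204.40500645]]
```

Call:
{"name": "step_arm", "arguments": {"increments": [[[0, -2, -20], [0, 0, 0]], [[0, 0, -25], [0, 0, 0]], [[0, 0, -25], [0, 0, 0]], [[0, 0, -20], [0, 0, 0]], [[0, 0, -13], [0, 0, 0]], [[0, 0, -7], [0, 0, 0]], [[0, 0, 0], [0, 0, 0]], [[0, 0, 0], [0, 0, 0]]]}}

```text
time: 17.45
eef_pos: [0.5697, -0.0845, 0.0107]
tcp_rot: [-0.022, 1.0, -0.0, 0.001]
contact_force: [0.3, 0.0, 0.4]
opening: 1.002
finger_force: 0.0
```

Call:
{"name": "step_arm", "arguments": {"increments": [[[0, 0, 0], [0, 0, 0]], [[0, 0, 0], [0, 0, 0]], [[0, 0, 0], [0, 0, 0]], [[0, 0, 0], [0, 0, 0]], [[0, 0, 0], [0, 0, 0]]], "fingers": -1, "grip_force": 70}}

```text
time: 17.87
eef_pos: [0.5705, -0.0852, 0.0119]
tcp_rot: [-0.022, 1.0, -0.001, 0.002]
contact_force: [-0.0, 0.2, 6.2]
opening: 0.726
finger_force: 77.3
```

```bash
python3 -c "
from h import *
where()"
```

```text
t17.87 tcp [570.5 -85.2  11.9] theta 1.615 z [ 0.004 -0.001 -1.   ] q6 -1.94 open 0.726 F [-0.   0.2  6.2] ff 77.3
```

Call:
{"name": "step_arm", "arguments": {"increments": [[[0, 0, 4], [0, 0, 0]], [[0, 0, 6], [0, 0, 0]], [[0, 0, 7], [0, 0, 0]], [[0, 0, 7], [0, 0, 0]], [[0, 0, 7], [0, 0, 0]], [[0, 0, 7], [0, 0, 0]], [[0, 0, 7], [0, 0, 0]], [[0, 0, 10], [0, 0, 0]]]}}

```text
time: 18.53
eef_pos: [0.568, -0.0845, 0.0648]
tcp_rot: [-0.022, 1.0, 0.0, -0.001]
contact_force: [0.4, -0.0, -3.0]
opening: 0.728
finger_force: 76.8
```

Call:
{"name": "step_arm", "arguments": {"increments": [[[0, 0, 15], [0, 0, 0]], [[0, 0, 20], [0, 0, 0]], [[0, 0, 15], [0, 0, 0]], [[0, 0, 0], [0, 0, 0]], [[0, 0, 0], [0, 0, 0]]]}}

```text
time: 18.95
eef_pos: [0.5694, -0.0849, 0.116]
tcp_rot: [-0.022, 1.0, -0.0, 0.001]
contact_force: [-0.4, 0.3, -2.5]
opening: 0.729
finger_force: 76.9
```

Run:
```python
from h import *
where(); im,st=snap('wrist','w7')
for c in((.4866,-.0896),(.5415,-.0866),(.5968,-.0842)): dots(np.array(c),.048,.020,1.615,im,st)
dots(st['eef_pos'][:2],st['eef_pos'][2]+.018,.022,1.615,im,st)
```

```text
t18.95 tcp [569.4 -84.9 116. ] theta 1.615 z [ 0.003 -0.001 -1.   ] q6 -1.94 open 0.729 F [-0.4  0.3 -2.5] ff 76.9
mid [ 0.4865 -0.0881] span 0.0385 ang 1.628
mid [ 0.5413 -0.0862] span 0.0397 ang 1.624
mid [ 0.5966 -0.0839] span 0.0394 ang 1.612
mid [ 0.5692 -0.085 ] span 0.0440 ang 1.614
```

View pics/w7.png

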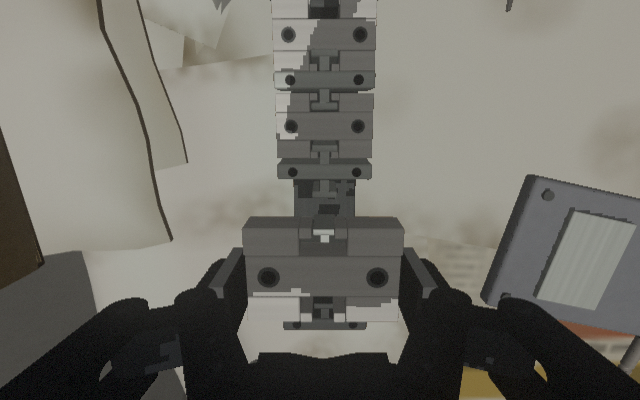

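Block 3 is held level (dots (268,277),(377,277)); key bars stay at (325,80), (325,172), (325,324). Pad corners visible at (572,210), (536,297), (594,310).

Run:
```python
from h import *; import pickle
st=pickle.load(open('w5.pkl','rb')); np.set_printoptions(precision=4,suppress=True)
print(ray('wrist',348,157.5,.022,st)); P=[ray('wrist',u,v,.022,st) for u,v in((327,126),(369,126),(369,189),(327,189))]; print(np.array(P),np.mean(P,0))
```

```text
[0.6061 0.1161 0.022 ]
[[0.5658 0.0978 0.022 ]
 [0.5742 0.1456 0.022 ]
 [0.6484 0.1353 0.022 ]
 [0.6396 0.085  0.022 ]] [0.607  0.1159 0.022 ]
```

Call:
{"name": "step_arm", "arguments": {"increments": [[[2, 10, 10], [0, 0, 0.07]], [[3, 17, 10], [0, 0, 0.11]], [[3, 17, 8], [0, 0, 0.115]], [[3, 17, 6], [0, 0, 0.115]], [[3, 17, 0], [0, 0, 0.115]], [[4, 18, 0], [0, 0, 0.115]], [[4, 18, 0], [0, 0, 0.115]], [[4, 18, 0], [0, 0, 0.115]]]}}

```text
time: 19.67
eef_pos: [0.5936, 0.0483, 0.1466]
tcp_rot: [-0.444, 0.896, 0.001, -0.002]
contact_force: [0.6, 0.3, -2.6]
opening: 0.726
finger_force: 76.9
```

Call:
{"name": "step_arm", "arguments": {"increments": [[[4, 18, 0], [0, 0, 0.115]], [[4, 18, 0], [0, 0, 0.115]], [[4, 18, 0], [0, 0, 0.115]], [[0, 15, 0], [0, 0, 0.115]], [[0, 0, 0], [0, 0, 0]], [[0, 0, 0], [0, 0, 0]], [[0, 0, 0], [0, 0, 0]]]}}

```text
time: 20.25
eef_pos: [0.6045, 0.1333, 0.1464]
tcp_rot: [-0.623, 0.782, -0.01, -0.008]
contact_force: [-0.4, 0.0, -1.6]
opening: 0.728
finger_force: 76.9
```

Run:
```python
from h import *
where(); im,st=snap('wrist','w8')
```

```text
t20.25 tcp [604.5 133.3 146.4] theta 2.916 z [-0.001 -0.026 -1.   ] q6 -2.84 open 0.728 F [-0.4  0.  -1.6] ff 76.9
```

View pics/w8.png

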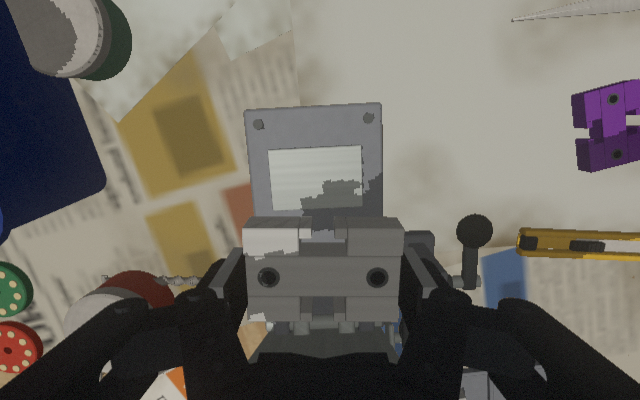

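Block held level, pad seen at (268–363,147–210), but joint 6 hit its limit (−2.84); I'll turn back to about 0.1 rad off square, within tolerance, and fix the position.

Call:
{"name": "step_arm", "arguments": {"increments": [[[1, -8, 0], [0, 0, -0.045]], [[1, -8, 0], [0, 0, -0.045]], [[0, 0, 0], [0, 0, 0]], [[0, 0, 0], [0, 0, 0]], [[0, 0, 0], [0, 0, 0]]]}}

```text
time: 20.72
eef_pos: [0.6074, 0.1168, 0.1479]
tcp_rot: [-0.587, 0.81, -0.01, -0.008]
contact_force: [0.8, -0.3, -2.9]
opening: 0.731
finger_force: 76.9
```

Run:
```python
from h import *
s=where(); print(s['qpos'])
im,st=snap('wrist','w9'); g=cv2.cvtColor(im,cv2.COLOR_BGR2GRAY)
# project expected pad outline & base end onto the picture
psi=-.176; c,s_=np.cos(psi),np.sin(psi)
def W(x,y,z,b=(.615,.1585)): return [b[0]+c*x-s_*y,b[1]+s_*x+c*y,z]
q=proj('wrist',np.array([W(-.037,-.068,.022),W(.037,-.068,.022),W(.037,-.018,.022),W(-.037,-.018,.022),W(-.055,-.1,.016),W(.055,-.1,.016)]),st); print(q.round(1))
for a in (q[:4],): cv2.polylines(im,[a.round().astype(int)],True,(0,0,255),1)
cv2.line(im,*[tuple(int(round(v)) for v in k) for k in q[4:]],(0,255,0),1)
crop(im,200,440,80,300,2.5,'w9c')
```

```text
t20.72 tcp [607.4 116.8 147.9] theta 2.825 z [-0.    -0.026 -1.   ] q6 -2.78 open 0.731 F [ 0.8 -0.3 -2.9] ff 76.9
[ 0.03658837  0.24593712  1.78537176 -0.0287575   1.11182016 -2.77535254]
[[365.  160.8]
 [273.9 173.7]
 [284.4 231.8]
 [371.7 220.1]
 [382.3 116.7]
 [246.1 136.6]]
```

View pics/w9c.png

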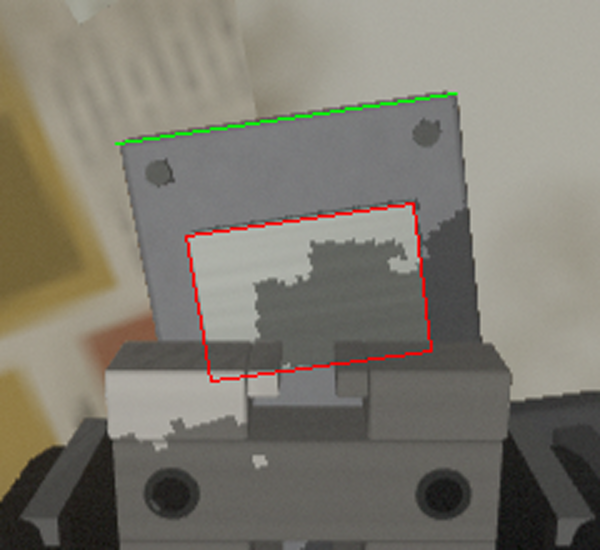

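The model outline matches pad and base edge exactly (pad centre at (0.6075, 0.1162)). Levelling the tool and lowering.

Call:
{"name": "step_arm", "arguments": {"increments": [[[0, 0, 0], [0.013, 0, 0.015]], [[0, 0, 0], [0.013, 0, 0.015]], [[0, 0, -15], [0, 0, 0]], [[0, 0, -25], [0, 0, 0]], [[0, 0, -30], [0, 0, 0]], [[0, 0, -25], [0, 0, 0]], [[0, 0, 0], [0, 0, 0]], [[0, 0, 0], [0, 0, 0]]]}}

```text
time: 21.43
eef_pos: [0.606, 0.1175, 0.0515]
tcp_rot: [-0.599, 0.801, 0.001, -0.002]
contact_force: [-0.3, -0.4, -1.4]
opening: 0.727
finger_force: 77.4
```

Run:
```python
from h import *
where()
```

```text
t21.43 tcp [606.  117.5  51.5] theta 2.856 z [-0.004 -0.    -1.   ] q6 -2.83 open 0.727 F [-0.3 -0.4 -1.4] ff 77.4
```

Call:
{"name": "step_arm", "arguments": {"increments": [[[1, -1, -10], [0, 0, -0.02]], [[0, 0, -10], [0, 0, 0]], [[0, 0, -6], [0, 0, 0]], [[0, 0, -3], [0, 0, 0]], [[0, 0, 0], [0, 0, 0]], [[0, 0, 0], [0, 0, 0]]]}}

```text
time: 21.93
eef_pos: [0.6085, 0.1164, 0.0241]
tcp_rot: [-0.591, 0.807, -0.0, 0.0]
contact_force: [0.0, 0.6, -2.6]
opening: 0.727
finger_force: 77.5
```

Call:
{"name": "step_arm", "arguments": {"increments": [[[0, 0, -1], [0, 0, 0]], [[0, 0, -1], [0, 0, 0]], [[0, 0, 0], [0, 0, 0]], [[0, 0, 0], [0, 0, 0]]]}}

```text
time: 22.27
eef_pos: [0.6086, 0.1164, 0.0222]
tcp_rot: [-0.591, 0.807, -0.0, 0.0]
contact_force: [0.4, -0.1, -2.2]
opening: 0.725
finger_force: 77.5
```

Run:
```python
from h import *
where()
```

```text
t22.27 tcp [608.6 116.4  22.2] theta 2.835 z [ 0.001 -0.    -1.   ] q6 -2.81 open 0.725 F [ 0.4 -0.1 -2.2] ff 77.5
```

Call:
{"name": "step_arm", "arguments": {"increments": [[[-1, 0, -1], [0, 0, 0]], [[0, 0, -1], [0, 0, 0]], [[0, 0, -1], [0, 0, 0]], [[0, 0, 0], [0, 0, 0]], [[0, 0, 0], [0, 0, 0]]]}}

```text
time: 22.68
eef_pos: [0.6076, 0.1163, 0.02]
tcp_rot: [-0.591, 0.807, -0.0, 0.0]
contact_force: [-3.3, -1.1, 5.5]
opening: 0.724
finger_force: 78.3
```

Call:
{"name": "step_arm", "arguments": {"increments": [[[0, 0, 0], [0, 0, 0]], [[0, 0, 0], [0, 0, 0]], [[0, 0, 0], [0, 0, 0]], [[0, 0, 0], [0, 0, 0]]], "fingers": 0.9}}

```text
time: 23.02
eef_pos: [0.6076, 0.1163, 0.0189]
tcp_rot: [-0.591, 0.807, -0.0, 0.0]
contact_force: [-0.1, 0.0, -0.3]
opening: 0.951
finger_force: 0.0
```

Call:
{"name": "step_arm", "arguments": {"increments": [[[0, 0, 8], [0, 0, 0]], [[0, 0, 20], [0, 0, 0]], [[0, 0, 30], [0, 0, 0]], [[0, 0, 30], [0, 0, 0]], [[0, 0, 30], [0, 0, 0]], [[0, 0, 0], [0, 0, 0]], [[0, 0, 0], [0, 0, 0]]]}}

```text
time: 23.6
eef_pos: [0.6094, 0.1164, 0.1407]
tcp_rot: [-0.591, 0.807, -0.002, 0.003]
contact_force: [-0.3, -0.0, -0.4]
opening: 0.949
finger_force: 0.0
```

Run:
```python
from h import *
where(); im,st=snap('wrist','w10')
dots(np.array([.6075,.1165]),.038,.022,2.84,im,st)
```

```text
t23.60 tcp [609.4 116.4 140.7] theta 2.835 z [ 0.007  0.    -1.   ] q6 -2.81 open 0.949 F [-0.3 -0.  -0.4] ff 0.0
mid [0.6074 0.1156] span 0.0442 ang 2.837
```

Block placed within 1 mm. Next block (0.5137, −0.0875).

Call:
{"name": "step_arm", "arguments": {"increments": [[[-4, -9, 0], [0, 0, -0.06]], [[-9, -19, 0], [0, 0, -0.115]], [[-9, -19, 0], [0, 0, -0.115]], [[-9, -19, -3], [0, 0, -0.115]], [[-9, -19, -3], [0, 0, -0.115]], [[-9, -19, -3], [0, 0, -0.115]], [[-9, -19, -3], [0, 0, -0.115]], [[-9, -19, -3], [0, 0, -0.115]]], "fingers": 1}}

```text
time: 24.32
eef_pos: [0.5385, -0.0262, 0.1197]
tcp_rot: [-0.196, 0.981, 0.001, -0.002]
contact_force: [0.7, -0.9, -0.5]
opening: 1.001
finger_force: 0.0
```

Call:
{"name": "step_arm", "arguments": {"increments": [[[-9, -19, -3], [0, 0, -0.115]], [[-9, -19, -3], [0, 0, -0.115]], [[-9, -19, -3], [0, 0, -0.115]], [[-2, -5, 0], [0, 0, -0.01]], [[0, 0, 0], [0, 0, 0]], [[0, 0, 0], [0, 0, 0]], [[0, 0, 0], [0, 0, 0]]]}}

```text
time: 24.9
eef_pos: [0.5115, -0.0869, 0.1127]
tcp_rot: [-0.023, 1.0, 0.0, -0.0]
contact_force: [0.6, 0.5, 0.6]
opening: 1.0
finger_force: 0.0
```

Run:
```python
from h import *
where(); im,st=snap('wrist','w11')
for c in((.4583,-.0905),(.5137,-.0875)): dots(np.array(c),.03,.022,1.615,im,st)
for c in((.4866,-.0896),(.5415,-.0866),(.5968,-.0842)): dots(np.array(c),.048,.020,1.615,im,st)
```

```text
t24.90 tcp [511.5 -86.9 112.7] theta 1.617 z [-0.  0. -1.] q6 -1.98 open 1.000 F [0.6 0.5 0.6] ff 0.0
mid [ 0.4582 -0.0897] span 0.0433 ang 1.612
mid [ 0.5142 -0.0873] span 0.0444 ang 1.618
mid [ 0.4864 -0.0893] span 0.0406 ang 1.616
mid [ 0.5414 -0.086 ] span 0.0397 ang 1.616
mid [ 0.5972 -0.0835] span 0.0388 ang 1.615
```

Call:
{"name": "step_arm", "arguments": {"increments": [[[2, 0, -20], [0, 0, 0]], [[0, 0, -25], [0, 0, 0]], [[0, 0, -22], [0, 0, 0]], [[0, 0, -17], [0, 0, 0]], [[0, 0, -12], [0, 0, 0]], [[0, 0, -6], [0, 0, 0]], [[0, 0, 0], [0, 0, 0]], [[0, 0, 0], [0, 0, 0]]]}}

```text
time: 25.62
eef_pos: [0.5141, -0.0875, 0.0115]
tcp_rot: [-0.023, 1.0, -0.0, 0.0]
contact_force: [0.9, -0.1, 0.4]
opening: 0.999
finger_force: 0.0
```

Call:
{"name": "step_arm", "arguments": {"increments": [[[0, 0, 0], [0, 0, 0]], [[0, 0, 0], [0, 0, 0]], [[0, 0, 0], [0, 0, 0]], [[0, 0, 0], [0, 0, 0]], [[0, 0, 0], [0, 0, 0]]], "fingers": -1}}

```text
time: 26.03
eef_pos: [0.515, -0.088, 0.013]
tcp_rot: [-0.022, 1.0, -0.001, 0.002]
contact_force: [-0.8, 0.8, 5.7]
opening: 0.731
finger_force: 77.3
```

Call:
{"name": "step_arm", "arguments": {"increments": [[[0, 0, 4], [0, 0, 0]], [[0, 0, 6], [0, 0, 0]], [[0, 0, 7], [0, 0, 0]], [[0, 0, 7], [0, 0, 0]], [[0, 0, 7], [0, 0, 0]], [[0, 0, 7], [0, 0, 0]], [[0, 0, 7], [0, 0, 0]], [[0, 0, 10], [0, 0, 0]]]}}

```text
time: 26.7
eef_pos: [0.5129, -0.0875, 0.0664]
tcp_rot: [-0.022, 1.0, 0.0, -0.001]
contact_force: [-0.4, 0.1, -1.9]
opening: 0.726
finger_force: 76.5
```

Call:
{"name": "step_arm", "arguments": {"increments": [[[0, 0, 20], [0, 0, 0]], [[0, 0, 20], [0, 0, 0]], [[0, 0, 20], [0, 0, 0]], [[0, 0, 12], [0, 0, 0]], [[0, 0, 0], [0, 0, 0]], [[0, 0, 0], [0, 0, 0]]]}}

```text
time: 27.2
eef_pos: [0.5137, -0.0878, 0.1387]
tcp_rot: [-0.022, 1.0, -0.0, 0.001]
contact_force: [0.3, -0.4, -2.4]
opening: 0.73
finger_force: 76.8
```

Run:
```python
from h import *
where(); im,st=snap('wrist','w12')
for c in((.4866,-.0896),(.5415,-.0866),(.5968,-.0842)): dots(np.array(c),.048,.020,1.615,im,st)
dots(st['eef_pos'][:2],st['eef_pos'][2]+.018,.022,1.615,im,st)
```

```text
t27.20 tcp [513.7 -87.8 138.7] theta 1.615 z [ 0.002 -0.001 -1.   ] q6 -1.98 open 0.730 F [ 0.3 -0.4 -2.4] ff 76.8
mid [ 0.4863 -0.0892] span 0.0396 ang 1.600
mid [ 0.5417 -0.0865] span 0.0395 ang 1.618
mid [ 0.5938 -0.0838] span 0.0300 ang 1.689
mid [ 0.5135 -0.088 ] span 0.0440 ang 1.614
```

Call:
{"name": "step_arm", "arguments": {"increments": [[[4, 14, 5], [0, 0, 0.07]], [[9, 19, 4], [0, 0, 0.115]], [[9, 19, 0], [0, 0, 0.115]], [[9, 19, 0], [0, 0, 0.115]], [[9, 19, 0], [0, 0, 0.115]], [[9, 19, 0], [0, 0, 0.115]], [[9, 19, 0], [0, 0, 0.115]], [[9, 19, 0], [0, 0, 0.115]]]}}

```text
time: 27.92
eef_pos: [0.5795, 0.0604, 0.1446]
tcp_rot: [-0.446, 0.895, 0.001, -0.002]
contact_force: [-0.2, -0.1, -2.3]
opening: 0.727
finger_force: 76.8
```

Call:
{"name": "step_arm", "arguments": {"increments": [[[9, 17, 0], [0, 0, 0.115]], [[9, 17, 0], [0, 0, 0.115]], [[6, 13, 0], [0, 0, 0.075]], [[3, 6, 0], [0, 0, 0.035]], [[0, 0, 0], [0, 0, 0]], [[0, 0, 0], [0, 0, 0]], [[0, 0, 0], [0, 0, 0]]]}}

```text
time: 28.5
eef_pos: [0.6065, 0.1119, 0.1456]
tcp_rot: [-0.588, 0.809, 0.001, -0.001]
contact_force: [0.1, -0.5, -1.6]
opening: 0.727
finger_force: 76.8
```

Run:
```python
from h import *
where()
```

```text
t28.50 tcp [606.5 111.9 145.6] theta 2.829 z [-0.002 -0.    -1.   ] q6 -2.81 open 0.727 F [ 0.1 -0.5 -1.6] ff 76.8
```

Adjust +1, +4 and lower to just above the first block (contact expected at TCP z ≈ 37 mm).

Call:
{"name": "step_arm", "arguments": {"increments": [[[1, 4, -15], [0, 0, 0]], [[0, 0, -25], [0, 0, 0]], [[0, 0, -30], [0, 0, 0]], [[0, 0, -20], [0, 0, 0]], [[0, 0, -12], [0, 0, 0]], [[0, 0, -4], [0, 0, 0]], [[0, 0, 0], [0, 0, 0]], [[0, 0, 0], [0, 0, 0]]]}}

```text
time: 29.17
eef_pos: [0.6094, 0.1161, 0.0422]
tcp_rot: [-0.589, 0.808, -0.001, 0.001]
contact_force: [-0.2, -0.4, -2.0]
opening: 0.728
finger_force: 76.8
```

Run:
```python
from h import *
where()
```

```text
t29.17 tcp [609.4 116.1  42.2] theta 2.830 z [ 0.002  0.    -1.   ] q6 -2.80 open 0.728 F [-0.2 -0.4 -2. ] ff 76.8
```

Call:
{"name": "step_arm", "arguments": {"increments": [[[-2, 0, -1], [0, 0, 0]], [[0, 0, -1], [0, 0, 0]], [[0, 0, -1], [0, 0, 0]], [[0, 0, -1], [0, 0, 0]], [[0, 0, -1], [0, 0, 0]], [[0, 0, 0], [0, 0, 0]], [[0, 0, 0], [0, 0, 0]]]}}

```text
time: 29.75
eef_pos: [0.6068, 0.1164, 0.037]
tcp_rot: [-0.589, 0.808, -0.0, 0.0]
contact_force: [-2.6, 0.5, 3.0]
opening: 0.729
finger_force: 77.4
```

Run:
```python
from h import *
where()
```

```text
t29.75 tcp [606.8 116.4  37. ] theta 2.830 z [ 0.001 -0.    -1.   ] q6 -2.80 open 0.729 F [-2.6  0.5  3. ] ff 77.4
```

Contact at the expected height. Release, lift, check, and return for the last block.

Call:
{"name": "step_arm", "arguments": {"increments": [[[0, 0, 0], [0, 0, 0]], [[0, 0, 0], [0, 0, 0]], [[0, 0, 0], [0, 0, 0]], [[0, 0, 0], [0, 0, 0]]], "fingers": 0.9}}

```text
time: 30.08
eef_pos: [0.6065, 0.1163, 0.0359]
tcp_rot: [-0.589, 0.808, -0.0, 0.0]
contact_force: [-0.9, -0.7, 0.1]
opening: 0.951
finger_force: 0.0
```

Call:
{"name": "step_arm", "arguments": {"increments": [[[0, 0, 8], [0, 0, 0]], [[0, 0, 20], [0, 0, 0]], [[0, 0, 30], [0, 0, 0]], [[0, 0, 30], [0, 0, 0]], [[0, 0, 15], [0, 0, 0]], [[0, 0, 0], [0, 0, 0]], [[0, 0, 0], [0, 0, 0]]]}}

```text
time: 30.67
eef_pos: [0.6072, 0.1164, 0.1404]
tcp_rot: [-0.589, 0.808, -0.001, 0.001]
contact_force: [0.4, -0.1, -0.1]
opening: 0.952
finger_force: 0.0
```

Run:
```python
from h import *
where(); im,st=snap('wrist','w13')
dots(np.array([.607,.1165]),.054,.022,2.83,im,st)
```

```text
t30.67 tcp [607.2 116.4 140.4] theta 2.830 z [ 0.003  0.    -1.   ] q6 -2.80 open 0.952 F [ 0.4 -0.1 -0.1] ff 0.0
mid [0.6068 0.1157] span 0.0445 ang 2.827
```

Call:
{"name": "step_arm", "arguments": {"increments": [[[-6, -9, 0], [0, 0, -0.06]], [[-14, -19, 0], [0, 0, -0.115]], [[-14, -19, 0], [0, 0, -0.115]], [[-14, -19, 0], [0, 0, -0.115]], [[-14, -19, -3], [0, 0, -0.115]], [[-14, -19, -3], [0, 0, -0.115]], [[-14, -19, -3], [0, 0, -0.115]], [[-14, -19, -3], [0, 0, -0.115]]], "fingers": 1}}

```text
time: 31.38
eef_pos: [0.5001, -0.026, 0.1244]
tcp_rot: [-0.193, 0.981, 0.001, -0.002]
contact_force: [0.6, -0.8, 0.0]
opening: 0.999
finger_force: 0.0
```

Call:
{"name": "step_arm", "arguments": {"increments": [[[-14, -19, -4], [0, 0, -0.115]], [[-14, -19, -4], [0, 0, -0.115]], [[-14, -19, -4], [0, 0, -0.115]], [[-3, -5, 0], [0, 0, -0.005]], [[0, 0, 0], [0, 0, 0]], [[0, 0, 0], [0, 0, 0]], [[0, 0, 0], [0, 0, 0]]]}}

```text
time: 31.97
eef_pos: [0.4578, -0.087, 0.1148]
tcp_rot: [-0.023, 1.0, 0.0, -0.0]
contact_force: [0.3, -0.4, -0.3]
opening: 0.997
finger_force: 0.0
```

Run:
```python
from h import *
where(); im,st=snap('wrist','w14')
for c in((.4583,-.0905),): dots(np.array(c),.03,.022,1.615,im,st)
for c in((.4866,-.0896),(.5415,-.0866)): dots(np.array(c),.048,.020,1.615,im,st)
```

```text
t31.97 tcp [457.8 -87.  114.8] theta 1.617 z [-0.  0. -1.] q6 -2.02 open 0.997 F [ 0.3 -0.4 -0.3] ff 0.0
mid [ 0.4592 -0.09  ] span 0.0444 ang 1.615
mid [ 0.4865 -0.0887] span 0.0397 ang 1.612
mid [ 0.5416 -0.0863] span 0.0394 ang 1.613
```

Call:
{"name": "step_arm", "arguments": {"increments": [[[1, -3, -20], [0, 0, 0]], [[0, 0, -25], [0, 0, 0]], [[0, 0, -22], [0, 0, 0]], [[0, 0, -19], [0, 0, 0]], [[0, 0, -12], [0, 0, 0]], [[0, 0, -6], [0, 0, 0]], [[0, 0, 0], [0, 0, 0]], [[0, 0, 0], [0, 0, 0]]]}}

```text
time: 32.68
eef_pos: [0.4591, -0.0904, 0.0114]
tcp_rot: [-0.023, 1.0, -0.0, 0.0]
contact_force: [-0.3, 0.5, -0.4]
opening: 1.005
finger_force: 0.0
```

Call:
{"name": "step_arm", "arguments": {"increments": [[[0, 0, 0], [0, 0, 0]], [[0, 0, 0], [0, 0, 0]], [[0, 0, 0], [0, 0, 0]], [[0, 0, 0], [0, 0, 0]], [[0, 0, 0], [0, 0, 0]]], "fingers": -1}}

```text
time: 33.1
eef_pos: [0.4597, -0.0907, 0.0128]
tcp_rot: [-0.022, 1.0, -0.0, 0.001]
contact_force: [-0.3, 2.6, 5.1]
opening: 0.725
finger_force: 77.0
```

Call:
{"name": "step_arm", "arguments": {"increments": [[[0, 0, 4], [0, 0, 0]], [[0, 0, 6], [0, 0, 0]], [[0, 0, 7], [0, 0, 0]], [[0, 0, 7], [0, 0, 0]], [[0, 0, 7], [0, 0, 0]], [[0, 0, 7], [0, 0, 0]], [[0, 0, 7], [0, 0, 0]], [[0, 0, 10], [0, 0, 0]]]}}

```text
time: 33.77
eef_pos: [0.458, -0.0905, 0.0664]
tcp_rot: [-0.022, 1.0, 0.0, -0.0]
contact_force: [0.3, 0.4, -2.3]
opening: 0.727
finger_force: 76.7
```

Call:
{"name": "step_arm", "arguments": {"increments": [[[0, 0, 20], [0, 0, 0]], [[0, 0, 20], [0, 0, 0]], [[0, 0, 20], [0, 0, 0]], [[0, 0, 16], [0, 0, 0]], [[0, 0, 0], [0, 0, 0]], [[0, 0, 0], [0, 0, 0]]]}}

```text
time: 34.27
eef_pos: [0.4591, -0.0909, 0.1432]
tcp_rot: [-0.022, 1.0, -0.001, 0.001]
contact_force: [-0.0, 1.0, -2.1]
opening: 0.73
finger_force: 76.9
```

Run:
```python
from h import *
where(); im,st=snap('wrist','w15')
for c in((.4866,-.0896),(.5415,-.0866)): dots(np.array(c),.048,.020,1.615,im,st)
dots(st['eef_pos'][:2],st['eef_pos'][2]+.0175,.022,1.615,im,st)
```

```text
t34.27 tcp [459.1 -90.9 143.2] theta 1.615 z [ 0.003 -0.002 -1.   ] q6 -2.03 open 0.730 F [-0.   1.  -2.1] ff 76.9
mid [ 0.4864 -0.0895] span 0.0398 ang 1.614
mid [ 0.5402 -0.0853] span 0.0330 ang 1.716
mid [ 0.4592 -0.0911] span 0.0442 ang 1.615
```

Call:
{"name": "step_arm", "arguments": {"increments": [[[6, 12, 5], [0, 0, 0.065]], [[13.5, 18.5, 3], [0, 0, 0.11]], [[13.5, 18.5, 0], [0, 0, 0.11]], [[13.5, 18.5, 0], [0, 0, 0.11]], [[13.5, 18.5, 0], [0, 0, 0.11]], [[13.5, 18.5, 0], [0, 0, 0.11]], [[13.5, 18.5, 0], [0, 0, 0.11]], [[13.5, 18.5, 0], [0, 0, 0.11]]]}}

```text
time: 34.98
eef_pos: [0.5581, 0.0519, 0.1476]
tcp_rot: [-0.428, 0.904, 0.001, -0.002]
contact_force: [0.0, -0.6, -2.0]
opening: 0.724
finger_force: 76.9
```

Call:
{"name": "step_arm", "arguments": {"increments": [[[13.5, 18.5, 0], [0, 0, 0.11]], [[13.5, 18.5, 0], [0, 0, 0.11]], [[13.5, 18.5, 0], [0, 0, 0.11]], [[7, 10, 0], [0, 0, 0.05]], [[0, 0, 0], [0, 0, 0]], [[0, 0, 0], [0, 0, 0]], [[0, 0, 0], [0, 0, 0]]]}}

```text
time: 35.57
eef_pos: [0.6052, 0.1158, 0.1483]
tcp_rot: [-0.588, 0.809, 0.001, -0.001]
contact_force: [0.2, -0.7, -2.0]
opening: 0.726
finger_force: 76.9
```

Run:
```python
from h import *
where()
```

```text
t35.57 tcp [605.2 115.8 148.3] theta 2.829 z [-0.003 -0.    -1.   ] q6 -2.80 open 0.726 F [ 0.2 -0.7 -2. ] ff 76.9
```

Call:
{"name": "step_arm", "arguments": {"increments": [[[1, 0, -15], [0, 0, 0]], [[0, 0, -25], [0, 0, 0]], [[0, 0, -25], [0, 0, 0]], [[0, 0, -15], [0, 0, 0]], [[0, 0, -8], [0, 0, 0]], [[0, 0, -3], [0, 0, 0]], [[0, 0, 0], [0, 0, 0]], [[0, 0, 0], [0, 0, 0]]]}}

```text
time: 36.23
eef_pos: [0.6082, 0.116, 0.0602]
tcp_rot: [-0.589, 0.808, -0.001, 0.001]
contact_force: [0.6, -0.4, -2.8]
opening: 0.727
finger_force: 76.8
```

Run:
```python
from h import *
where()
```

```text
t36.23 tcp [608.2 116.   60.2] theta 2.830 z [ 0.002 -0.    -1.   ] q6 -2.80 open 0.727 F [ 0.6 -0.4 -2.8] ff 76.8
```

Call:
{"name": "step_arm", "arguments": {"increments": [[[-1, 0, -2], [0, 0, 0]], [[0, 0, -2], [0, 0, 0]], [[0, 0, -1], [0, 0, 0]], [[0, 0, -1], [0, 0, 0]], [[0, 0, -1], [0, 0, 0]], [[0, 0, -0.5], [0, 0, 0]], [[0, 0, 0], [0, 0, 0]], [[0, 0, 0], [0, 0, 0]]]}}

```text
time: 36.9
eef_pos: [0.6067, 0.1164, 0.0529]
tcp_rot: [-0.589, 0.808, -0.0, 0.0]
contact_force: [-3.9, -1.4, 5.6]
opening: 0.73
finger_force: 77.7
```

Run:
```python
from h import *
where()
```

```text
t36.90 tcp [606.7 116.4  52.9] theta 2.830 z [ 0. -0. -1.] q6 -2.80 open 0.730 F [-3.9 -1.4  5.6] ff 77.7
```

Call:
{"name": "step_arm", "arguments": {"increments": [[[0, 0, 0], [0, 0, 0]], [[0, 0, 0], [0, 0, 0]], [[0, 0, 0], [0, 0, 0]], [[0, 0, 0], [0, 0, 0]]], "fingers": 0.9}}

```text
time: 37.23
eef_pos: [0.6066, 0.1163, 0.0514]
tcp_rot: [-0.589, 0.808, -0.0, 0.0]
contact_force: [-0.0, -0.1, 0.0]
opening: 0.949
finger_force: 0.0
```

Call:
{"name": "step_arm", "arguments": {"increments": [[[0, 0, 8], [0, 0, 0]], [[0, 0, 20], [0, 0, 0]], [[0, 0, 30], [0, 0, 0]], [[0, 0, 30], [0, 0, 0]], [[0, 0, 15], [0, 0, 0]], [[0, 0, 0], [0, 0, 0]], [[0, 0, 0], [0, 0, 0]]]}}

```text
time: 37.82
eef_pos: [0.6071, 0.1164, 0.1559]
tcp_rot: [-0.589, 0.808, -0.001, 0.001]
contact_force: [-0.6, -0.5, 0.1]
opening: 0.952
finger_force: 0.0
```

Run:
```python
from h import *
where(); im,st=snap('wrist','w16')
dots(np.array([.607,.1165]),.070,.022,2.83,im,st)
```

```text
t37.82 tcp [607.1 116.4 155.9] theta 2.830 z [ 0.003  0.    -1.   ] q6 -2.80 open 0.952 F [-0.6 -0.5  0.1] ff 0.0
mid [0.6068 0.1157] span 0.0444 ang 2.828
```

Call:
{"name": "step_arm", "arguments": {"increments": [[[-5, 0, 0], [0, 0, 0]], [[-15, 5, 0], [0, 0, 0]], [[-20, 10, 0], [0, 0, 0]], [[-20, 10, 0], [0, 0, 0]], [[-20, 10, -5], [0, 0, 0]], [[-20, 13, -10], [0, 0, 0]], [[0, 0, -10], [0, 0, 0]], [[0, 0, -5], [0, 0, 0]]], "fingers": -1}}

```text
time: 38.53
eef_pos: [0.5036, 0.1645, 0.1213]
tcp_rot: [-0.59, 0.808, 0.001, -0.002]
contact_force: [-0.2, -0.8, -0.3]
opening: 0.0
finger_force: 0.0
```

Call:
{"name": "step_arm", "arguments": {"increments": [[[0, 0, 0], [0, 0, 0]], [[0, 0, 0], [0, 0, 0]]]}}

```text
time: 38.7
eef_pos: [0.5067, 0.1639, 0.1237]
tcp_rot: [-0.589, 0.808, 0.0, -0.001]
contact_force: [0.9, 0.3, 0.9]
opening: -0.003
finger_force: 0.0
```

Run:
```python
from h import *
where()
```

```text
t38.70 tcp [506.7 163.9 123.7] theta 2.830 z [-0.001 -0.    -1.   ] q6 -2.71 open -0.003 F [0.9 0.3 0.9] ff 0.0
```

Call:
{"name": "step_arm", "arguments": {"increments": [[[0, 1, -15], [0, 0, 0]], [[0, 0, -15], [0, 0, 0]], [[0, 0, -10], [0, 0, 0]], [[0, 0, -5], [0, 0, 0]], [[0, 0, -3], [0, 0, 0]], [[0, 0, -3], [0, 0, 0]], [[0, 0, -3], [0, 0, 0]], [[0, 0, 0], [0, 0, 0]]]}}

```text
time: 39.37
eef_pos: [0.507, 0.1646, 0.0712]
tcp_rot: [-0.589, 0.808, -0.001, -0.0]
contact_force: [-2.8, -4.2, 6.0]
opening: -0.001
finger_force: 3.2
```

Call:
{"name": "step_arm", "arguments": {"increments": [[[0, 0, -2], [0, 0, 0]], [[0, 0, -2], [0, 0, 0]], [[0, 0, -2], [0, 0, 0]], [[0, 0, 0], [0, 0, 0]], [[0, 0, 0], [0, 0, 0]]]}}

```text
time: 39.78
eef_pos: [0.5072, 0.1646, 0.0684]
tcp_rot: [-0.589, 0.808, -0.001, -0.001]
contact_force: [-9.7, -5.6, 20.5]
opening: 0.002
finger_force: 10.6
```

Run:
```python
from h import *
where(); im,st=snap('top','t1')
a=cv2.imread('pics/top0.png'); d=cv2.absdiff(a,im).sum(2)[130:200,290:370]>60; print(d.sum())
```

```text
t39.78 tcp [507.2 164.6  68.4] theta 2.831 z [-0.001 -0.002 -1.   ] q6 -2.71 open 0.002 F [-9.7 -5.6 20.5] ff 10.6
2535
```

Call:
{"name": "step_arm", "arguments": {"increments": [[[0, 0, 0], [0, 0, 0]], [[0, 0, 0], [0, 0, 0]], [[0, 0, 0], [0, 0, 0]], [[0, 0, 0], [0, 0, 0]], [[0, 0, 0], [0, 0, 0]], [[0, 0, 0], [0, 0, 0]], [[0, 0, 0], [0, 0, 0]], [[0, 0, 0], [0, 0, 0]]]}}

```text
time: 40.5
eef_pos: [0.5072, 0.1645, 0.0684]
tcp_rot: [-0.589, 0.808, -0.001, -0.001]
contact_force: [-9.6, -7.0, 19.2]
opening: -0.002
finger_force: 10.4
```

Call:
{"name": "step_arm", "arguments": {"increments": [[[0, 0, 0], [0, 0, 0]], [[0, 0, 0], [0, 0, 0]], [[0, 0, 0], [0, 0, 0]], [[0, 0, 0], [0, 0, 0]], [[0, 0, 0], [0, 0, 0]], [[0, 0, 0], [0, 0, 0]], [[0, 0, 0], [0, 0, 0]], [[0, 0, 0], [0, 0, 0]]]}}

```text
time: 41.17
eef_pos: [0.5072, 0.1645, 0.0684]
tcp_rot: [-0.589, 0.808, -0.001, -0.001]
contact_force: [-9.0, -6.4, 20.2]
opening: 0.003
finger_force: 10.4
```

Call:
{"name": "step_arm", "arguments": {"increments": [[[0, 0, 5], [0, 0, 0]], [[0, 0, 10], [0, 0, 0]], [[0, 0, 20], [0, 0, 0]], [[0, 0, 30], [0, 0, 0]], [[0, 0, 35], [0, 0, 0]], [[0, 0, 35], [0, 0, 0]], [[0, 0, 35], [0, 0, 0]], [[0, 0, 20], [0, 0, 0]]], "fingers": 0.5}}

```text
time: 41.83
eef_pos: [0.5079, 0.1661, 0.2598]
tcp_rot: [-0.589, 0.808, -0.001, 0.004]
contact_force: [-0.2, -0.5, 0.5]
opening: 0.75
finger_force: 0.0
```

Call:
{"name": "step_arm", "arguments": {"increments": [[[0, 0, 0], [0, 0, -0.117]], [[0, 0, 0], [0, 0, -0.117]], [[0, 0, 0], [0, 0, -0.117]], [[0, 0, 0], [0, 0, -0.117]], [[0, 0, 0], [0, 0, -0.117]], [[0, 0, 0], [0, 0, -0.117]], [[0, 0, 0], [0, 0, -0.117]], [[0, 0, 0], [0, 0, -0.117]]]}}

```text
time: 42.5
eef_pos: [0.5064, 0.1659, 0.2547]
tcp_rot: [-0.158, 0.987, 0.0, 0.0]
contact_force: [0.3, -0.2, 0.0]
opening: 0.753
finger_force: 0.0
```

Call:
{"name": "step_arm", "arguments": {"increments": [[[0, 0, 0], [0, 0, 0]], [[0, 0, 0], [0, 0, 0]], [[0, 0, 0], [0, 0, 0]]]}}

```text
time: 42.75
eef_pos: [0.5064, 0.1656, 0.2546]
tcp_rot: [-0.162, 0.987, 0.0, 0.0]
contact_force: [-0.7, 0.2, -1.1]
opening: 0.747
finger_force: 0.0
```

Run:
```python
from h import *; import pickle
from scipy.optimize import least_squares
np.set_printoptions(precision=4,suppress=True)
st4=pickle.load(open('w4.pkl','rb')); im4=cv2.imread('pics/w4.png')
psi=-.176; c,s_=np.cos(psi),np.sin(psi); B=np.array([.615,.1585])
H=[]
def cen(g,u,v,w=5):
    for _ in range(3):
        x0,y0=int(round(u))-w,int(round(v))-w; k=g[y0:y0+2*w+1,x0:x0+2*w+1].astype(float); k=np.clip(k.max()-30-k*1.0,0,None)**2
        yy,xx=np.mgrid[y0:y0+2*w+1,x0:x0+2*w+1]; u,v=(k*xx).sum()/k.sum(),(k*yy).sum()/k.sum()
    return u,v
g4=cv2.cvtColor(im4,cv2.COLOR_BGR2GRAY)
for u,v in((459,161),(503,161),(549,161),(407,255),(449,255),(490,255),(533,257)):
    p=ray('wrist',*cen(g4,u,v),.05,st4); d=p[:2]-B; H.append([c*d[0]+s_*d[1],-s_*d[0]+c*d[1]-.08,.019])
H=np.array(H); np.save('H.npy',H); print(H)
def world(L,a,B=B):
    y=L[:,1]*np.cos(a)+L[:,2]*np.sin(a)+.08; z=-L[:,1]*np.sin(a)+L[:,2]*np.cos(a)+.031; x=L[:,0]
    return np.c_[B[0]+c*x-s_*y,B[1]+s_*x+c*y,z]
where(); im,st=snap('wrist','w17'); pickle.dump(st,open('w17.pkl','wb')); g=cv2.cvtColor(im,cv2.COLOR_BGR2GRAY)
for a in np.arange(.30,.43,.01):
    q=proj('wrist',world(H,a),st); m=[]
    for u,v in q:
        u,v=int(round(u)),int(round(v)); m.append(g[v-1:v+2,u-1:u+2].mean() if 5<u<635 and 5<v<395 else 255)
    print('%.2f'%a,np.mean(m).round(1),end=' | ')
print(proj('wrist',world(H,.3635),st).round(0).tolist())
```

```text
[[-0.0348 -0.0949  0.019 ]
 [-0.0348 -0.0647  0.019 ]
 [-0.0348 -0.0345  0.019 ]
 [ 0.0343 -0.1252  0.019 ]
 [ 0.0342 -0.0949  0.019 ]
 [ 0.0342 -0.0646  0.019 ]
 [ 0.0342 -0.0344  0.019 ]]
t42.75 tcp [506.4 165.6 254.6] theta 1.897 z [ 0.  0. -1.] q6 -1.77 open 0.747 F [-0.7  0.2 -1.1] ff 0.0
0.30 89.5 | 0.31 84.9 | 0.32 74.3 | 0.33 57.9 | 0.34 46.1 | 0.35 41.9 | 0.36 39.2 | 0.37 40.4 | 0.38 49.1 | 0.39 59.1 | 0.40 83.6 | 0.41 94.8 | 0.42 108.9 | [[297.0, 249.0], [322.0, 257.0], [345.0, 264.0], [240.0, 297.0], [267.0, 303.0], [292.0, 308.0], [315.0, 313.0]]
```

Plate's hole pattern matches a tilt of 0.36 rad (expected 0.3635): it rests on the stack. On to the blank.

Call:
{"name": "step_arm", "arguments": {"increments": [[[1, 12, -4], [0, 0, -0.117]], [[2, 15, -6], [0, 0, -0.117]], [[2, 15, -6], [0, 0, -0.117]], [[2, 15, -6], [0, 0, -0.117]], [[2, 15, -6], [0, 0, -0.117]], [[2, 15, -6], [0, 0, -0.117]], [[2, 15, -6], [0, 0, -0.117]], [[2, 15, -6], [0, 0, -0.117]]]}}

```text
time: 43.47
eef_pos: [0.5215, 0.2832, 0.2082]
tcp_rot: [0.304, 0.953, -0.0, -0.0]
contact_force: [0.4, -0.5, -0.4]
opening: 0.75
finger_force: 0.0
```

Call:
{"name": "step_arm", "arguments": {"increments": [[[2, 15, -6], [0, 0, -0.117]], [[2, 15, -6], [0, 0, -0.117]], [[2, 15, -6], [0, 0, -0.117]], [[2, 15, -6], [0, 0, -0.117]], [[2, 15, -6], [0, 0, -0.117]], [[2, 15, -6], [0, 0, -0.117]], [[3, 15, -6], [0, 0, -0.117]], [[3, 15, -6], [0, 0, -0.117]]]}}

```text
time: 44.13
eef_pos: [0.5395, 0.4032, 0.1601]
tcp_rot: [0.701, 0.713, -0.0, -0.0]
contact_force: [0.3, -0.7, -0.5]
opening: 0.752
finger_force: 0.0
```

Call:
{"name": "step_arm", "arguments": {"increments": [[[0, 0, 0], [0, 0, 0]], [[0, 0, 0], [0, 0, 0]], [[0, 0, 0], [0, 0, 0]]]}}

```text
time: 44.38
eef_pos: [0.5394, 0.4019, 0.1607]
tcp_rot: [0.698, 0.716, -0.0, -0.0]
contact_force: [0.0, -0.0, -0.3]
opening: 0.75
finger_force: 0.0
```

Run:
```python
from h import *; import pickle
where(); im,st=snap('wrist','w18'); pickle.dump(st,open('w18.pkl','wb'))
dots(np.array([.5394,.401]),.016,.034,1.603,im,st)
g=cv2.cvtColor(im,cv2.COLOR_BGR2GRAY); print(proj('wrist',np.array([[.5394,.367,.016],[.5394,.435,.016],[.5394,.401,.025],[.4356,.4051,.025]]),st))
# bright regions (part) in the far half
m=((g>165)*255).astype(np.uint8); cs=[k for k in cv2.findContours(m,0,1)[0] if 800<cv2.contourArea(k)<12000]
for k in cs:
    r=cv2.minAreaRect(k); print(np.round(r[0]),np.round(r[1]),round(r[2]),ray('wrist',*r[0],.02,st).round(4))
```

```text
t44.38 tcp [539.4 401.9 160.7] theta 0.025 z [-0.001 -0.    -1.   ] q6 0.46 open 0.750 F [ 0.  -0.  -0.3] ff 0.0h.py:34: RuntimeWarning: invalid value encountered in scalar divide
  yy,xx=np.mgrid[y0:y0+2*w+1,x0:x0+2*w+1]; u,v=(k*xx).sum()/k.sum(),(k*yy).sum()/k.sum()
Traceback (most recent call last):
  File "h.py", line 33, in dots
    x0,y0=int(round(u))-w,int(round(v))-w; k=np.clip(255-g[y0:y0+2*w+1,x0:x0+2*w+1].astype(float)-thr,0,None)
              ~~~~~^^^
ValueError: cannot convert float NaN to integer
```

Run:
```python
from h import *; import pickle
st=pickle.load(open('w18.pkl','rb')); im=cv2.imread('pics/w18.png'); g=cv2.cvtColor(im,cv2.COLOR_BGR2GRAY)
print(proj('wrist',np.array([[.5394,.367,.016],[.5394,.435,.016],[.5394,.401,.025],[.4356,.4051,.025]]),st).round(0).tolist())
print('tray',proj('wrist',np.array([[.5944,.3309,.008],[.3763,.3514,.008],[.3874,.468,.008],[.6045,.4472,.008]]),st).round(0).tolist())
for r in g[110:290:9,240:420:9]: print(' '.join('%3d'%v for v in r))
```

```text
[[322.0, 225.0], [324.0, 149.0], [323.0, 191.0], [200.0, 183.0]]
tray [[379.0, 259.0], [146.0, 234.0], [144.0, 104.0], [400.0, 135.0]]
169 170 170 170 171 169 170 170 170 171 171 169 171 170 170 173 172 171 172 170
 75  71  75 113 169 170 170 170 169 169 168 166 167 167 167 169 170 170 171 171
 73  72  74  74  74  76 119  90 124 125 122 126 160 162 162 161 166 167 168 171
 71  71  71  74  74  74  72  72 121 127  76 126 126 127 124 111 118 125 167 170
 69  72  69  70  74  70  71  75  72  74  76  74 128 127 126 127 128  74 165 169
 68  70  69  70  72  69  71  71  73  71  74  78 128 126 127 129 129  91 162 168
 71  70  68  57  70  70  74  70  75  71 100  77  92 126 127 126 128 121 153 159
 69  69  68  67  68  67  72  72  77  72 105 107  63 147 185  99 126 122 151 150
 70  68  68  69  70 120 118 122 123  83  96  90 149 188 186 187 126 126 139 136
 65  71  65  68 116 120 115 119 121 175 181 183 184 183 175  84  82 126 126 128
 69 107 116 121 117 117 119 121  74 179 179 180 182 180 185 183  67 125 126 127
114 116 116 113 115 117 119 120  73 181 181 180 182 179 183 129 105 124 125 127
117 116 114  81 118 116 116 116  73 177 177 180 172 181 183 124 118 126 126 127
116 115 115  84 118 118 115 118 156 174 175 178 174 176 178 125 117 143 140 139
117 116 116 112 116 115 119 118 165 172 173 175 172 177 169 123 157 156 157 157
109 117 118  95  60  61 117 114 171 170  55  55 170 175 121  79 148 123 128 132
 35  88  93 154 144 148 148 149 145 111 119 135 174 174  83  56 141 109  36  73
 28  32  97 155 148 150 153 148 155 159  86  75  76  80  91  96 132  92  32  39
 34  34  98 150 149 151 148 151 154 160  81  75  74  79  88  99 122  89  28  35
 29  30  98 149 149 152 146 149 158 158  82  75  73  83  90 104 114  89  31  31
```

Run:
```python
from h import *
im=cv2.imread('pics/w18.png'); crop(im,220,420,110,290,3.3,'w18c')
```

```text
(no output)
```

View pics/w18c.png

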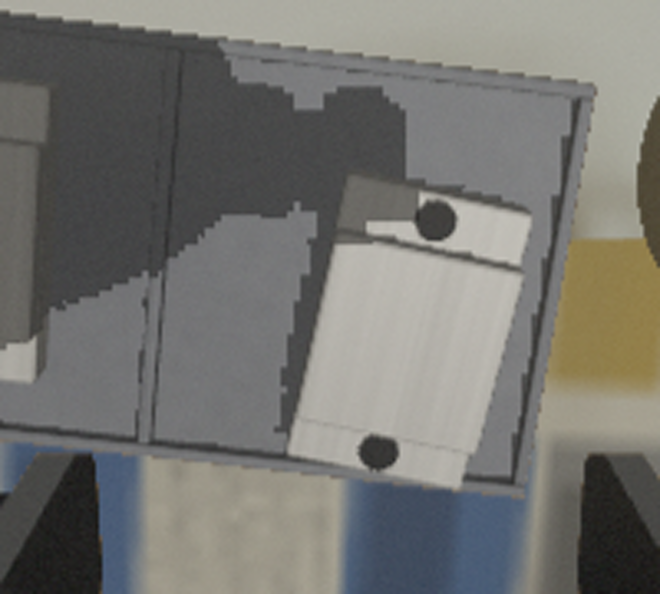

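The blank was knocked: holes at crop (436,221) and (378,452), its near end against the tray rim, still inside the tray.

Run:
```python
from h import *; import pickle
st=pickle.load(open('w18.pkl','rb'))
f=lambda u,v,z:ray('wrist',220+u/3.3,110+v/3.3,z,st)
a,b=f(378,452,.016),f(436,221,.016); d=b-a; print((a+b)/2,np.hypot(*d[:2]),'ang',np.arctan2(d[1],d[0]),'theta',np.arctan2(d[1],d[0])-np.pi/2)
print('top',np.mean([f(*k,.025) for k in((338,243),(521,270),(475,452),(303,422))],0))
print([f(*k,.008).round(4) for k in((145,440),(520,493),(594,90))])
```

```text
[0.55794108 0.37873777 0.016     ] 0.06678187879381958 ang 1.3744059465482972 theta -0.19639038024659938
top [0.55817623 0.37907891 0.025     ]
[array([0.4855, 0.3447, 0.008 ]), array([0.5931, 0.3309, 0.008 ]), array([0.6048, 0.4456, 0.008 ])]
```

Call:
{"name": "step_arm", "arguments": {"increments": [[[6, -8, -10], [0, 0, -0.075]], [[6, -8, -15], [0, 0, -0.075]], [[6, -7, -25], [0, 0, -0.07]], [[0, 0, -35], [0, 0, 0]], [[0, 0, -30], [0, 0, 0]], [[0, 0, -15], [0, 0, 0]], [[0, 0, 0], [0, 0, 0]], [[0, 0, 0], [0, 0, 0]]]}}

```text
time: 45.1
eef_pos: [0.5575, 0.379, 0.0307]
tcp_rot: [0.773, 0.634, -0.0, -0.0]
contact_force: [0.9, -0.1, 1.3]
opening: 0.75
finger_force: 0.0
```

Run:
```python
from h import *; import pickle
where(); im,st=snap('wrist','w19'); 
print(proj('wrist',np.array([[.558+.0065,.379+.0328,.016],[.558-.0065,.379-.0328,.016]]),st))
dots(np.array([.558,.379]),.016,.0334,1.374,im,st,thr=160,w=9)
```

```text
t45.10 tcp [557.5 379.   30.7] theta -0.198 z [-0.001 -0.    -1.   ] q6 0.64 open 0.750 F [ 0.9 -0.1  1.3] ff 0.0
[[323.55053889 179.50946096]
 [323.8702088  303.58648896]]
mid [0.5571 0.3783] span 0.0681 ang 1.381
```

Aligned within 1 mm. Down 22 mm and grip.

Call:
{"name": "step_arm", "arguments": {"increments": [[[0, 0, -10], [0, 0, 0]], [[0, 0, -8], [0, 0, 0]], [[0, 0, -4], [0, 0, 0]], [[0, 0, 0], [0, 0, 0]], [[0, 0, 0], [0, 0, 0]]]}}

```text
time: 45.57
eef_pos: [0.5572, 0.3793, 0.0082]
tcp_rot: [0.773, 0.634, -0.0, -0.0]
contact_force: [0.4, -0.8, 0.4]
opening: 0.749
finger_force: 0.0
```

Call:
{"name": "step_arm", "arguments": {"increments": [[[0, 0, 0], [0, 0, 0]], [[0, 0, 0], [0, 0, 0]], [[0, 0, 0], [0, 0, 0]], [[0, 0, 0], [0, 0, 0]], [[0, 0, 0], [0, 0, 0]]], "fingers": -1, "grip_force": 80}}

```text
time: 45.98
eef_pos: [0.5581, 0.3797, 0.0094]
tcp_rot: [0.773, 0.634, 0.001, 0.0]
contact_force: [-0.4, 0.0, 2.3]
opening: 0.559
finger_force: 85.2
```

Call:
{"name": "step_arm", "arguments": {"increments": [[[0, 0, 5], [0, 0, 0]], [[0, 0, 15], [0, 0, 0]], [[0, 0, 25], [0, 0, 0]], [[0, 0, 30], [0, 0, 0]], [[0, 0, 35], [0, 0, 0]], [[0, 0, 35], [0, 0, 0]], [[0, 0, 15], [0, 0, 0]], [[0, 0, 0], [0, 0, 0]]]}}

```text
time: 46.65
eef_pos: [0.5601, 0.3806, 0.1752]
tcp_rot: [0.773, 0.634, 0.005, 0.001]
contact_force: [1.1, 1.2, -1.4]
opening: 0.561
finger_force: 84.8
```

Run:
```python
from h import *; import pickle
s=where(); im,st=snap('wrist','w20'); e=st['eef_pos']
for dz in(.005,.007,.009): dots(e[:2],e[2]+dz,.034,np.pi/2-.198,im,st,thr=160,w=11)
```

```text
t46.65 tcp [560.1 380.6 175.2] theta -0.198 z [ 0.009  0.004 -1.   ] q6 0.65 open 0.561 F [ 1.1  1.2 -1.4] ff 84.8
mid [0.5594 0.3782] span 0.0696 ang 1.381
mid [0.5595 0.3791] span 0.0684 ang 1.381
mid [0.5597 0.38  ] span 0.0674 ang 1.381
```

Call:
{"name": "step_arm", "arguments": {"increments": [[[4, -12, 0], [-0.045, 0.008, 0.002]], [[7, -20, 0], [-0.045, 0.008, 0.002]], [[8, -24, 0], [-0.045, 0.008, 0.002]], [[8, -24, 0], [-0.045, 0.008, 0.002]], [[8, -24, 0], [-0.045, 0.008, 0.002]], [[8, -24, 0], [-0.045, 0.008, 0.002]], [[8, -24, -8], [-0.045, 0.008, 0.002]], [[7, -20, -10], [-0.043, 0.008, 0.002]]]}}

```text
time: 47.37
eef_pos: [0.6146, 0.2054, 0.1475]
tcp_rot: [0.755, 0.629, -0.14, 0.117]
contact_force: [0.5, 0.2, -1.4]
opening: 0.561
finger_force: 84.8
```

Call:
{"name": "step_arm", "arguments": {"increments": [[[3, -10, -10], [0, 0, 0]], [[0, 0, -10], [0, 0, 0]], [[0, 0, 0], [0, 0, 0]], [[0, 0, 0], [0, 0, 0]], [[0, 0, 0], [0, 0, 0]]]}}

```text
time: 47.78
eef_pos: [0.6181, 0.1982, 0.1305]
tcp_rot: [0.755, 0.63, -0.137, 0.117]
contact_force: [0.1, 0.5, -1.0]
opening: 0.563
finger_force: 84.8
```

```bash
cat >> h.py <<'E'
def seat():
    "tool pose in the plate_seat frame at tilt .3635"
    s=where(); a=.3635; psi=-.176
    M=R.from_euler('z',psi)*R.from_euler('x',-a); o=np.array([.6204,.1887,.0701])
    print('seat frame TCP mm',np.round(M.inv().apply(s['eef_pos']-o)*1000,1),'tool rel',np.round((M.inv()*R.from_quat(s['tcp_rot'])).as_matrix()[:,1:],3).tolist())
    T=M*R.from_matrix(np.array([[0,1,0],[1,0,0],[0,0,-1]])); print('turn needed',np.round((T*R.from_quat(s['tcp_rot']).inv()).as_rotvec(),3)); return s
E
python3 - <<'E'
from h import *
seat()
E
```

```text
t47.78 tcp [618.1 198.2 130.5] theta -0.180 z [-0.06  -0.35  -0.935] q6 0.59 open 0.563 F [ 0.1  0.5 -1. ] ff 84.8
seat frame TCP mm [ -3.9 -13.1  59.6] tool rel [[1.0, 0.002], [-0.005, 0.0], [0.002, -1.0]]
turn needed [0.    0.004 0.004]
```

Call:
{"name": "step_arm", "arguments": {"increments": [[[0.8, -1.2, -8.5], [0, 0, 0]], [[0.8, -1.2, -8.5], [0, 0, 0]], [[0.8, -1.2, -8.5], [0, 0, 0]], [[0.8, -1.2, -8.5], [0, 0, 0]], [[0, 0, 0], [0, 0.003, 0.003]], [[0, 0, 0], [0, 0, 0]], [[0, 0, 0], [0, 0, 0]]]}}

```text
time: 48.37
eef_pos: [0.6218, 0.1925, 0.0965]
tcp_rot: [0.755, 0.631, -0.139, 0.117]
contact_force: [-0.1, -1.0, -1.1]
opening: 0.56
finger_force: 84.8
```

Run:
```python
from h import *
s=seat(); im,st=snap('wrist','w21'); M=R.from_quat(st['tcp_rot']).as_matrix(); e=st['eef_pos']
# blank holes and rail edge in the picture -> plate frame
g=cv2.cvtColor(im,cv2.COLOR_BGR2GRAY)
Q=R.from_euler('z',-.176)*R.from_euler('x',-.3635); o=np.array([.6204,.1887,.0701])
c,eye,C=pose('wrist',st)
def onplane(u,v,zp):
    d=Q.inv().apply(C@np.array([(u-c['cx'])/c['fx'],-(v-c['cy'])/c['fy'],-1.])); p=Q.inv().apply(eye-o); return p+d*(zp-p[2])/d[2]
zt=Q.inv().apply(e-o)[2]
for sy in(-.034,.034):
    u,v=proj('wrist',e+M@np.array([sy,0,-.0066]),st)[0]
    for _ in range(3):
        w=11; x0,y0=int(round(u))-w,int(round(v))-w; k=np.clip(95-g[y0:y0+2*w+1,x0:x0+2*w+1].astype(float),0,None); yy,xx=np.mgrid[y0:y0+2*w+1,x0:x0+2*w+1]
        if k.sum()==0: break
        u,v=(k*xx).sum()/k.sum(),(k*yy).sum()/k.sum()
    print(round(u,1),round(v,1),(onplane(u,v,zt+.0066)*1000).round(1))
p=proj('wrist',o+Q.apply([[-.045,.04,.008],[.045,.04,.008],[-.045,.04,0],[-.035,.048-.0035,.008]]),st); print('rail pred',p.round(1).tolist())
for x in (230,250,270,370,390,410): print(x,g[0:160:4,x].tolist())
```

```text
t48.37 tcp [621.8 192.5  96.5] theta -0.178 z [-0.062 -0.351 -0.934] q6 0.59 open 0.560 F [-0.1 -1.  -1.1] ff 84.8
seat frame TCP mm [ 0.7 -5.7 26.1] tool rel [[1.0, 0.0], [-0.002, -0.001], [0.0, -1.0]]
turn needed [0.001 0.001 0.002]
322.8 333.7 [  0.5 -41.8  32.7]
322.7 191.1 [ 0.7 27.  32.7]
rail pred [[226.4, 152.5], [415.8, 151.8], [230.8, 150.5], [246.8, 142.9]]
230 [101, 102, 99, 98, 98, 98, 99, 102, 102, 99, 100, 101, 102, 100, 100, 71, 78, 79, 77, 78, 78, 74, 74, 82, 109, 109, 107, 109, 107, 108, 109, 107, 109, 109, 107, 61, 59, 59, 57, 101]
250 [133, 134, 139, 142, 142, 139, 141, 142, 142, 142, 146, 144, 138, 133, 124, 70, 73, 77, 75, 79, 71, 68, 68, 84, 111, 112, 114, 111, 111, 112, 110, 112, 113, 110, 108, 58, 58, 59, 57, 105]
270 [100, 102, 100, 99, 102, 102, 102, 101, 104, 103, 105, 104, 104, 108, 106, 69, 74, 78, 78, 77, 75, 78, 77, 85, 109, 107, 109, 106, 110, 107, 110, 109, 111, 111, 111, 57, 57, 55, 55, 106]
370 [133, 116, 107, 98, 111, 134, 151, 162, 164, 155, 148, 137, 130, 144, 152, 74, 97, 127, 75, 77, 78, 80, 79, 127, 143, 170, 179, 117, 118, 116, 113, 115, 115, 112, 115, 61, 63, 60, 63, 113]
390 [120, 108, 96, 104, 120, 134, 140, 142, 136, 127, 109, 93, 111, 128, 142, 76, 98, 130, 78, 75, 75, 74, 76, 128, 179, 117, 117, 117, 118, 117, 115, 117, 117, 118, 105, 61, 65, 65, 61, 118]
410 [148, 146, 146, 144, 146, 146, 150, 150, 150, 152, 153, 151, 151, 150, 146, 75, 99, 130, 136, 137, 137, 137, 138, 135, 180, 179, 180, 178, 178, 178, 177, 178, 179, 115, 104, 91, 96, 100, 102, 179]
```

Rail position and tool tilt match the model. Moving 5 mm toward the rail and down, then creeping to contact.

Call:
{"name": "step_arm", "arguments": {"increments": [[[0, 0, -4], [0, 0, 0]], [[0, -0.2, -4], [0, 0, 0]], [[0, -0.2, -4], [0, 0, 0]], [[0, -0.2, -4], [0, 0, 0]], [[0, 0, 0], [0, 0, 0]], [[0, 0, 0], [0, 0, 0]]]}}

```text
time: 48.92
eef_pos: [0.6214, 0.191, 0.0801]
tcp_rot: [0.754, 0.631, -0.14, 0.117]
contact_force: [0.1, -3.5, -2.4]
opening: 0.56
finger_force: 84.7
```

Call:
{"name": "step_arm", "arguments": {"increments": [[[-0.1, -0.4, -1], [0, 0, 0]], [[-0.1, -0.4, -1], [0, 0, 0]], [[0, 0, 0], [0, 0, 0]], [[0, 0, 0], [0, 0, 0]]]}}

```text
time: 49.25
eef_pos: [0.6216, 0.1906, 0.0792]
tcp_rot: [0.754, 0.631, -0.139, 0.117]
contact_force: [-0.9, -5.1, 2.5]
opening: 0.558
finger_force: 85.0
```

Run:
```python
from h import *
seat()
```

```text
t49.25 tcp [621.6 190.6  79.2] theta -0.178 z [-0.062 -0.352 -0.934] q6 0.60 open 0.558 F [-0.9 -5.1  2.5] ff 85.0
seat frame TCP mm [ 0.8 -1.3  9.2] tool rel [[1.0, 0.001], [-0.002, -0.002], [0.001, -1.0]]
turn needed [0.002 0.001 0.002]
```

Blank end touches the rail already; backing off 1 mm uphill and lowering the last ~3 mm.

Call:
{"name": "step_arm", "arguments": {"increments": [[[-0.3, -1.8, -0.5], [0, 0, 0]], [[-0.1, -0.3, -1], [0, 0, 0]], [[-0.1, -0.4, -1], [0, 0, 0]], [[0, 0, 0], [0, 0, 0]], [[0, 0, 0], [0, 0, 0]]]}}

```text
time: 49.67
eef_pos: [0.6213, 0.1895, 0.0765]
tcp_rot: [0.755, 0.631, -0.138, 0.116]
contact_force: [-1.1, 1.5, 3.0]
opening: 0.563
finger_force: 85.2
```

Run:
```python
from h import *
seat()
```

```text
t49.67 tcp [621.3 189.5  76.5] theta -0.178 z [-0.061 -0.349 -0.935] q6 0.60 open 0.563 F [-1.1  1.5  3. ] ff 85.2
seat frame TCP mm [ 0.7 -1.4  6.4] tool rel [[1.0, 0.001], [-0.003, 0.001], [0.001, -1.0]]
turn needed [-0.001  0.002  0.002]
```

Call:
{"name": "step_arm", "arguments": {"increments": [[[0, 0, 0], [0, 0, 0]], [[0, 0, 0], [0, 0, 0]], [[0, 0, 0], [0, 0, 0]], [[0, 0, 0], [0, 0, 0]]], "fingers": 0.4}}

```text
time: 50.0
eef_pos: [0.6208, 0.1886, 0.0756]
tcp_rot: [0.754, 0.631, -0.139, 0.117]
contact_force: [0.3, 1.3, -0.9]
opening: 0.699
finger_force: 0.0
```

Call:
{"name": "step_arm", "arguments": {"increments": [[[0.3, 1.7, 4.5], [0, 0, 0]], [[0.6, 3.5, 9.5], [0, 0, 0]], [[0.6, 3.5, 9.5], [0, 0, 0]], [[1.2, 7, 18.5], [0, 0, 0]], [[1.2, 7, 18.5], [0, 0, 0]], [[1.2, 7, 18.5], [0, 0, 0]], [[0, 0, 0], [0, 0, 0]], [[0, 0, 0], [0, 0, 0]]]}}

```text
time: 50.67
eef_pos: [0.6273, 0.2192, 0.1576]
tcp_rot: [0.755, 0.631, -0.136, 0.118]
contact_force: [0.4, -0.5, -0.3]
opening: 0.698
finger_force: 0.0
```

Run:
```python
from h import *
seat(); im,st=snap('wrist','w22'); g=cv2.cvtColor(im,cv2.COLOR_BGR2GRAY)
Q=R.from_euler('z',-.176)*R.from_euler('x',-.3635); o=np.array([.6204,.1887,.0701]); c,eye,C=pose('wrist',st)
def onplane(u,v,zp):
    d=Q.inv().apply(C@np.array([(u-c['cx'])/c['fx'],-(v-c['cy'])/c['fy'],-1.])); p=Q.inv().apply(eye-o); return p+d*(zp-p[2])/d[2]
for sy in(-.034,.034):
    u,v=proj('wrist',o+Q.apply([0,sy,.013]),st)[0]
    for _ in range(3):
        w=9; x0,y0=int(round(u))-w,int(round(v))-w; k=np.clip(95-g[y0:y0+2*w+1,x0:x0+2*w+1].astype(float),0,None); yy,xx=np.mgrid[y0:y0+2*w+1,x0:x0+2*w+1]
        if k.sum()==0: print('none'); break
        u,v=(k*xx).sum()/k.sum(),(k*yy).sum()/k.sum()
    print(round(u,1),round(v,1),(onplane(u,v,.013)*1000).round(1))
# plate holes still at tilt .3635?
H=np.load('H.npy'); H=H-[0,-.06,.019]
for da in(-.03,-.015,0,.015,.03):
    Qa=R.from_euler('z',-.176)*R.from_euler('x',-.3635-da); hin=o-Q.apply([0,.06,-.019]) if False else o+Q.apply([0,.06,-.019])
    q=proj('wrist',hin+Qa.apply(H-[0,.06,-.019]),st); print(da,np.mean([g[int(round(v))-1:int(round(v))+2,int(round(u))-1:int(round(u))+2].mean() for u,v in q if 3<v<330]).round(1))
```

```text
t50.67 tcp [627.3 219.2 157.6] theta -0.177 z [-0.057 -0.35  -0.935] q6 0.59 open 0.698 F [ 0.4 -0.5 -0.3] ff 0.0
seat frame TCP mm [ 1.4 -1.9 92.9] tool rel [[1.0, 0.005], [-0.003, 0.001], [0.005, -1.0]]
turn needed [-0.     0.006  0.001]
321.2 253.4 [  0.5 -35.8  13. ]
320.8 159.4 [ 0.6 31.4 13. ]
-0.03 77.5
-0.015 69.0
0 68.4
0.015 70.4
0.03 69.8
```

Call:
{"name": "step_arm", "arguments": {"increments": [[[0, 0, 10], [0, 0, 0]], [[0, 0, 10], [0, 0, 0]], [[0, 0, 0], [0, 0, 0]], [[0, 0, 0], [0, 0, 0]], [[0, 0, 0], [0, 0, 0]], [[0, 0, 0], [0, 0, 0]]]}}

```text
time: 51.22
eef_pos: [0.6258, 0.2182, 0.1745]
tcp_rot: [0.754, 0.631, -0.139, 0.116]
contact_force: [-0.1, -0.1, 0.5]
opening: 0.7
finger_force: 0.0
```

Run:
```python
from h import *
seat(); im,st=snap('wrist','w23'); g=cv2.cvtColor(im,cv2.COLOR_BGR2GRAY)
Q=R.from_euler('z',-.176)*R.from_euler('x',-.3635); o=np.array([.6204,.1887,.0701]); c,eye,C=pose('wrist',st)
for sy in(-.034,.034):
    u,v=proj('wrist',o+Q.apply([0,sy,.013]),st)[0]
    for _ in range(3):
        w=9; x0,y0=int(round(u))-w,int(round(v))-w; k=np.clip(95-g[y0:y0+2*w+1,x0:x0+2*w+1].astype(float),0,None); yy,xx=np.mgrid[y0:y0+2*w+1,x0:x0+2*w+1]
        u,v=(k*xx).sum()/k.sum(),(k*yy).sum()/k.sum()
    d=Q.inv().apply(C@np.array([(u-c['cx'])/c['fx'],-(v-c['cy'])/c['fy'],-1.])); p=Q.inv().apply(eye-o); print(((p+d*(.013-p[2])/d[2])*1000).round(1))
im,_=snap('top','t2'); u,v=proj('top',np.array([.436,.405,.025]))[0]; print('foot hole',u,v); gg=cv2.cvtColor(im,cv2.COLOR_BGR2GRAY); print(gg[int(v)-5:int(v)+6,int(u)-5:int(u)+6])
from plant import sign_off
print(sign_off())
```

```text
t51.22 tcp [625.8 218.2 174.5] theta -0.178 z [-0.063 -0.351 -0.934] q6 0.58 open 0.700 F [-0.1 -0.1  0.5] ff 0.0
seat frame TCP mm [  0.2  -9.1 108.2] tool rel [[1.0, -0.0], [-0.002, -0.001], [-0.0, -1.0]]
turn needed [0.001 0.    0.002]
[  0.5 -35.5  13. ]
[ 0.8 31.7 13. ]
foot hole 245.6047809917393 228.2621009566264
[[200 201 201 202 202 202 202 202 201 202 177]
 [201 202 203 202 201 202 202 202 204 202 177]
 [199 199 185 153 130 127 141 179 203 204 180]
 [198 184 142  94  68  61  78 126 179 200 199]
 [198 172 100  58  48  50  50  79 139 185 201]
 [195 157  82  48  47  48  50  70 129 183 202]
 [193 155  78  47  51  51  50  66 115 178 203]
 [200 172  95  52  49  49  52  85 151 193 206]
 [202 186 140  92  63  62  72 131 183 202 203]
 [202 201 191 164 130 125 134 172 201 204 202]
 [202 202 202 200 199 199 199 201 203 203 202]]
the job is handed in; nothing more can be done
None
```

I handed the job in at about 51 s, with no verdict shown: the drilled foot is in the tray, the plate rests at about 0.36 rad on three stacked blocks (about 0.13 rad off square because the last joint hit its limit; 0.2 allowed), and the blank lies on it about 2 mm from the rail and 1 mm off mid-width by camera.

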